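# Turn the keeper arm over on a connector fixture and lock it with a push-on cap

### The arm

A 6-joint arm with a two-finger parallel gripper is mounted at the origin on the work surface. World frame = base frame: x ahead of the robot, y to its left, z up, the work surface at z = 0. Lengths are in mm, angles in rad, forces in N, time in s.
With the tool pointing down it reaches from about 200 to 875 mm from the base axis. Payload 3.4 kg.
Tool frame: the origin (TCP) lies on the centre line of the jaws, within the pads' length; the fingertips stand 17 mm ahead of it and the grasp point (between the pads) lies 2 mm behind it; z points along the fingers, y is the line along which they close (so a half turn about z gives the same grasp; the last joint's range is limited). The gripper opens to 94 mm and grips with 3 to 60 N. Pads are 16 mm wide; open, the fingers measure 119 mm over their backs; the gripper's body (75 mm by 177 mm) begins 78 mm behind the grasp point.
Start: joints at [1.025, 0.276, 1.505, -0, 1.361, -0.121], TCP at [237, 523.922, 222.493] pointing down, gripper open.
Joint ranges: [-2.89, 2.89], [-0.75, 2.08], [0.22, 2.7], [-1.18, 4.32], [0.11, 2.71], [-2.7, 2.7]. Speed limits (rad/s): [2.57, 2.57, 3.14, 3.14, 3.14, 3.14].

### API

Orientations are given as a rotation vector (axis times angle).
In Python, from bench import arm gives the robot as it stands.
- The arm moves only by the tool drive_tool, never from a script. Its argument "steps" is a list of rows, each a list of 3 entries, a list of its own where there are three numbers: the shift along the tool's x, y, z in m, then the turn, a rotation vector about the tool's x, y, z in rad, then the opening, from 0 (shut) to 1 (fully open). A call has 1 to 8 rows; each row is the pose to reach, as a shift and turn from the pose commanded when the call began, along the tool's axes at that moment; what a row does not reach only later rows make up. A row lasts 1/8 s, in which the tool goes at most 62.5 mm and 10.7 degrees, less where a joint would pass 70% of its speed; a pose out of reach is approached as far as the arm can. A call with a gripper value outside its range is refused whole. The fingers move at their own pace and stop on an object; the grip force is fixed at half the most. Time passes only in rows, so rows that repeat a pose let the fingers close. It gives the time, the measured TCP pose, the force, the opening and the grip force at its end, in the units of the state.
- arm.read_state(): the state, without advancing time (a new reading comes with each control period).
- arm.snapshot(name): name is "side" or "top"; returns the picture (384x512x3 uint8, blue, green, red); there is no depth.
- arm.camera_params(name): a dict with "vertical_fov" (degrees; the focal length in pixels is half the picture's height over the tangent of half this angle, whatever the lens; pixels are square), "cx", "cy" (the principal point, pixels), "k1" (the pictures are not rectified: a ray, as slopes to the right and down, at radius r is drawn at 1 + k1 r^2 times it, then the intrinsics apply), "extrinsics" (4x4, takes a point from world to camera coordinates). Camera axes: x right, y up, looking along -z (the intrinsics and any distortion apply to the point x, -y, -z); pixel columns grow to the right and rows downward; lengths in mm; the calibration is good to about 2 mm. A picture is of the moment at which its call begins. camera_params takes no time and is no camera call.
- arm.job_done(): hands the job in; it is judged then, once.
The state is a dict: "time_s": time; "joints": joint angles; "dq": joint speeds; "joint_efforts": joint torques, N m; "ee_pos": TCP position; "orientation": TCP orientation; "force": force on the tool from outside, world axes, zero at the start; "ft_torque": the same for the moment, N m; "grip_width": finger opening in mm; "grip_force": force on a finger pad.
Only numpy, scipy, OpenCV 4.12 (cv2) and the standard library are available. Lean on these libraries where they do the work, as an engineer would, in place of code of your own. Each camera call takes 0.05 s, during which the arm holds its last target. There are 200 camera calls.

### The job

The blue keeper arm of the connector fixture has been left on its pivot pin upside down, with its foot in the air. Lift it off, turn it over end for end so that the foot points down, and refit it on the pin, fully down on its seat, with the foot over the middle of the white connector in the nest. Then take the brass push-on cap from the tray and press it straight down the plain pin until it sits tight against the arm's hub; leave the tape, the loose connector and the crimping tool where they are.

Things in the scene. Friction and masses are not known exactly. Their poses are not given: they have to be found in the camera images.
- fixture: Connector holding fixture, fixed: dark steel plate 200 x 110 x 10 mm on the bench, origin under its centre, z up, x from the pivot pin (x = -45) to the nest (x = +45). At the pin end a grey column 25 mm across, at the other a low black nest block holding a white connector 34 x 62 mm, and beyond it a steel comb 29 mm high.
- pin_tip (a point): Tip of the pivot pin, on its axis, 112 mm above the bench: a plain bare steel pin 12 mm in diameter, upright, with a hemispherical nose.
- pin_seat (a point): Centre of the shoulder at the foot of the pin, on its axis, 70 mm above the bench; the arm's hub rests on it. A fitted keeper has its origin 13 mm above this point, and its hub's top is then 96 mm above the bench.
- nest_top (a point): Middle of the top face of the white connector held fast in the nest, 90 mm from the pin's axis, 34 mm above the bench.
- keeper: Keeper arm, loose, 0.13 to 0.2 kg, L-shaped. Origin: middle of the hub's bore; z along the bore, x along the bar to the foot. Steel hub 30 mm across, 26 mm long (z -13 to 13), bore 13 mm, slides freely, fits the pin either way up. Blue bar 20 mm wide (y), 12 mm thick (z -6 to 6). It starts on the pin with z up, swung aside from the nest, drooping up to 5 degrees; fitted right it has z down.
- bar_mid (a point): Middle of the keeper's blue bar, 46 mm from the bore along x; the centre of mass is at x = 52, z = 7 mm of the keeper.
- foot_end (a point): Middle of the foot's black end face (x = 90, z = 48 mm of the keeper). The foot is 12 mm thick (x 84 to 96), 40 mm wide (y -20 to 20), z -16 to 48. The arm stands steadily on the flat outer face of the foot (x = 96), bar upright, origin then 96 mm above the bench: a good halfway rest in the turn. Fitted right, this face is 1 mm above the connector or rests on it.
- cap: Push-on cap (domed push nut), loose, 30 g, brass: round, 26 mm in diameter (27 at the lip), 20 mm high, flat closed top, open underneath. Origin: centre of the open underside, z to the closed top. It lies opening down on the tray's floor. Mouth 13.8 mm wide; spring teeth 4 mm inside it.
- cap_top (a point): Centre of the cap's closed top. Set on the pin's nose, the cap's teeth stop it with its underside about 9 mm above the hub (105 mm above the bench). A push of 8 to 18 N drives it on down the pin, where its teeth drag and hold. Home, its underside is on the hub, 96 mm above the bench, and its top at 116 mm.
- tray: Shallow black parts tray, fixed, 120 (x) by 150 mm (y), rim 14 mm high, floor 3 mm thick; origin under its centre. It stands to the left or right of the fixture, the tape roll on the other side; the bench between the fixture and what stands on its left is clear.
- tape: Roll of black harness tape lying flat, loose, 90 mm across, 19 mm high, origin under its centre. Not part of the job.
- housing: Spare white connector housing, loose, 34 x 62 mm, 18 mm high, origin under its centre. Not part of the job.
- crimper: Crimping tool with red handles lying flat, loose, about 180 mm long (x) and 70 mm wide, 20 mm high. Not part of the job.
Mind the look-alikes: they are no part of the job. What is shaped like the tray but orange is not meant.

How it is judged (in metres and radians):
On the way, in this order (a step that is already met when the one before it is completed fails the run):
1. the keeper arm is lifted off the pin, its hub clear above the tip (height (world z) of keeper above 0.125 m), for 0.05 s.
2. the keeper arm is back on the pin, foot down over the connector, hub on its seat, and let go (angle between keeper's own z axis and vertical above 3.05 rad and horizontal distance between keeper and pin_seat below 0.003 m and z of keeper in the frame of fixture between 0.081 and 0.0853 m and horizontal distance between foot_end and nest_top below 0.013 m and contact force between the fingers and keeper below 0.3 N), for 0.2 s.
At the end, for the whole second after the job is handed in: The keeper arm is on the pin foot down (within 5 degrees), hub within 2.3 mm of its seat, foot within 13 mm of the connector's middle; the cap is on the pin, upright within 5 degrees, its underside pressed to within 1.8 mm of the fully home height; both let go and at rest (angle between keeper's own z axis and vertical above 3.05 rad and horizontal distance between each of keeper, cap and pin_seat below 0.003 m and z of keeper in the frame of fixture between 0.081 and 0.0853 m and horizontal distance between foot_end and nest_top below 0.013 m and z of cap in the frame of fixture below 0.0978 m and angle between cap's own z axis and vertical below 0.09 rad and linear speed of each of cap, keeper below 0.01 m/s); the robot touches nothing.
It fails at once if the tape roll is moved by more than 20 mm (distance of tape from where it was at the start of the episode above 0.02 m).
It fails at once if the spare connector housing is moved by more than 20 mm (distance of housing from where it was at the start of the episode above 0.02 m).
It fails at once if the crimping tool is moved by more than 20 mm (distance of crimper from where it was at the start of the episode above 0.02 m).
It also fails if it takes over 72 s, if anything falls off the work surface, if the arm or the gripper's body presses on something with over 40 N, if the wrist force passes 120 N, or if a joint passes its speed limit or range.

## Working session

There is one attempt and no reset: what is moved stays moved. The work goes in short steps, Python scripts to look and compute and a tool call to move; the robot and the scene stay as the last step left them, time stands still between calls to the robot, and variables do not carry over. Pictures are saved under pics/ and viewed, at most 10 in all, crops included, and the job is handed in when it is done.

Besides the shell and the picture viewer there is one more tool, called after ">>>" as a command line: name --argument value ..., lists and objects as JSON in quotes. drive_tool: Moves the arm, as the interface text tells. Its arguments: {"type":"object","properties":{"steps":{"type":"array"}},"required":["steps"]}

```bash
ls; mkdir -p pics
cat > h.py <<'E'
import numpy as np,cv2
from bench import arm
def par(n):
    p=arm.camera_params(n);return p,192/np.tan(np.radians(p["vertical_fov"])/2),np.array(p["extrinsics"])
def proj(n,X):
    p,f,E=par(n);c=E[:3,:3]@np.array(X,float)+E[:3,3];s=np.array([c[0],-c[1]])/-c[2];s=s*(1+p["k1"]*(s@s));return s*f+[p["cx"],p["cy"]]
def ray(n,uv):
    p,f,E=par(n);d=(np.array(uv,float)-[p["cx"],p["cy"]])/f;s=d.copy()
    for _ in range(20): s=d/(1+p["k1"]*(s@s))
    R=E[:3,:3];return -R.T@E[:3,3],R.T@np.array([s[0],-s[1],-1])
def atz(n,uv,z):
    o,d=ray(n,uv);return o+d*(z-o[2])/d[2]
def tri(a,b):
    A=[];B=[]
    for n,uv in (("side",a),("top",b)):
        o,d=ray(n,uv);d/=np.linalg.norm(d);P=np.eye(3)-np.outer(d,d);A.append(P);B.append(P@o)
    return np.linalg.lstsq(np.vstack(A),np.hstack(B),rcond=None)[0]
E
python3 - <<'E'
from h import *
for n in("side","top"):
    i=arm.snapshot(n);cv2.imwrite(f"pics/{n}0.png",i);print(arm.camera_params(n))
a=[cv2.imread(f"pics/{n}0.png") for n in("side","top")]
for n,i in zip(("s","t"),a): cv2.imwrite(f"pics/{n}0b.png",cv2.resize(i,(800,600),interpolation=cv2.INTER_CUBIC))
print(arm.read_state())
E
```

```text
pics
{'vertical_fov': 47.78289964853796, 'cx': 255.9184530196649, 'cy': 202.37688989182698, 'k1': -0.08781035193743866, 'extrinsics': array([[ 8.66853136e-01, -4.98535684e-01, -5.27375122e-03,
        -4.67032295e+02],
       [ 3.99412339e-01,  6.88089076e-01,  6.05807896e-01,
        -2.64295589e+02],
       [-2.98388043e-01, -5.27252875e-01,  7.95593477e-01,
        -1.18350619e+03],
       [ 0.00000000e+00,  0.00000000e+00,  0.00000000e+00,
         1.00000000e+00]])}
{'vertical_fov': 49.941337076852705, 'cx': 251.47463133078833, 'cy': 192.6490573713369, 'k1': -0.1328810410126331, 'extrinsics': array([[-2.83682878e-02, -9.99591580e-01,  3.45168683e-03,
        -6.15894192e+00],
       [ 9.95066256e-01, -2.79111053e-02,  9.52056494e-02,
        -5.61902721e+02],
       [-9.50704251e-02,  6.13547836e-03,  9.95451641e-01,
        -1.21270014e+03],
       [ 0.00000000e+00,  0.00000000e+00,  0.00000000e+00,
         1.00000000e+00]])}
{'time_s': 0.1, 'joints': array([ 1.02501690e+00,  2.76521185e-01,  1.50598150e+00,  5.66398190e-06,
        1.36070023e+00, -1.21000194e-01]), 'dq': array([ 0.00099491, -0.00094018, -0.00381204,  0.00055413,  0.00045366,
       -0.0005036 ]), 'joint_efforts': array([ 1.88250757e-03, -4.05456662e+01, -2.37779653e+01,  7.06000440e-02,
        2.98869191e-02, -3.42403166e-05]), 'ee_pos': array([236.7248608 , 523.49139902, 221.70722397]), 'orientation': array([-6.62125938e-01, -3.07047951e+00,  2.38686294e-03]), 'force': array([-0.54738119,  0.02286053,  0.02212653]), 'ft_torque': array([-0.02849553,  0.01806096, -0.04278813]), 'grip_force': 0.0, 'grip_width': 93.76532009864727}
```

View pics/s0b.png

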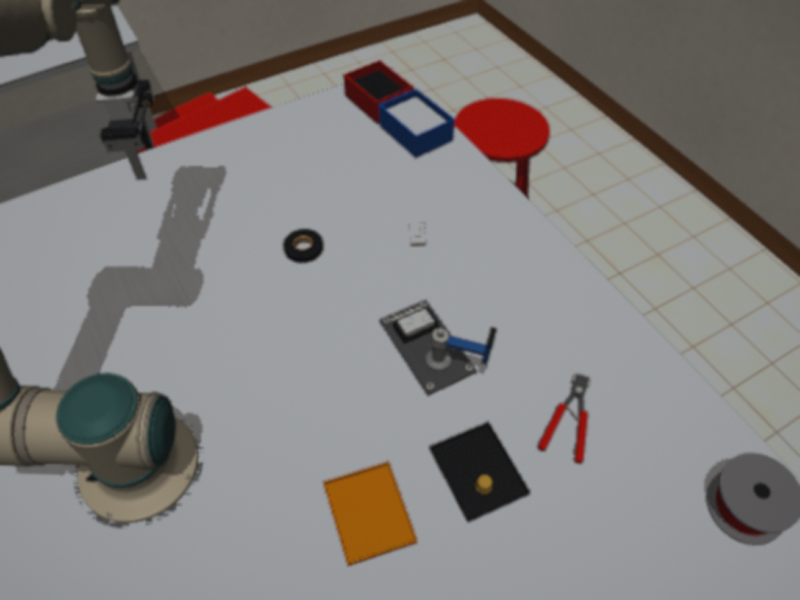

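View pics/t0b.png

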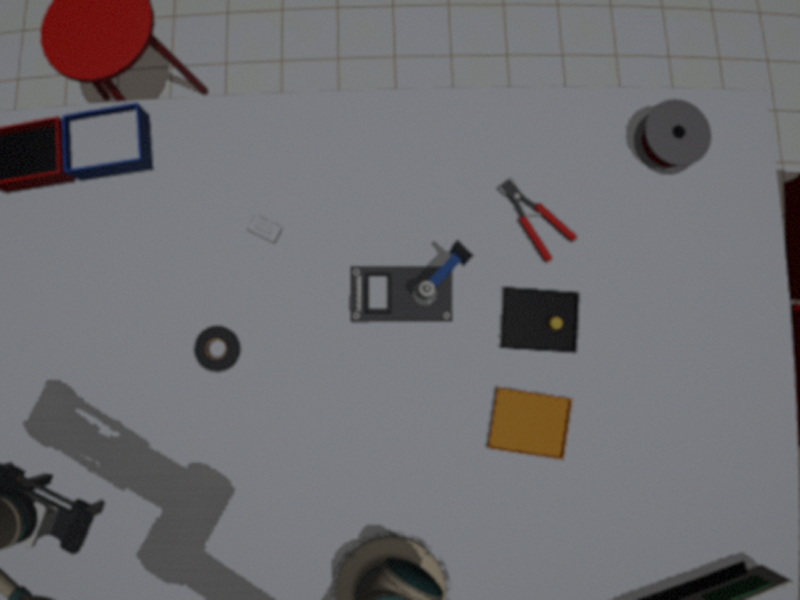

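Both views show the scene. Candidates, in 800x600 top-view pixels:
- **Keeper:** the blue L-bar at (447,271). The blue bin at (107,137) is not it.
- **Cap:** the brass disc at (556,323), on the black tray (540,320). The orange tray (530,423) is a decoy.
- **Tape:** the roll at (217,348). The grey spool (675,133) is not it.
- **Nest connector:** (377,293). The spare is at (265,229).

Next is one close crop of both views.

Run:
```python
from h import *
s=cv2.imread("pics/side0.png");t=cv2.imread("pics/top0.png")
a=cv2.resize(s[185:260,235:335],(800,600),interpolation=cv2.INTER_CUBIC)[:, :]
b=cv2.resize(t[145:220,215:315],(800,600),interpolation=cv2.INTER_CUBIC)
cv2.imwrite("pics/s1.png",a);cv2.imwrite("pics/t1.png",b)
```

```text
(no output)
```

View pics/s1.png

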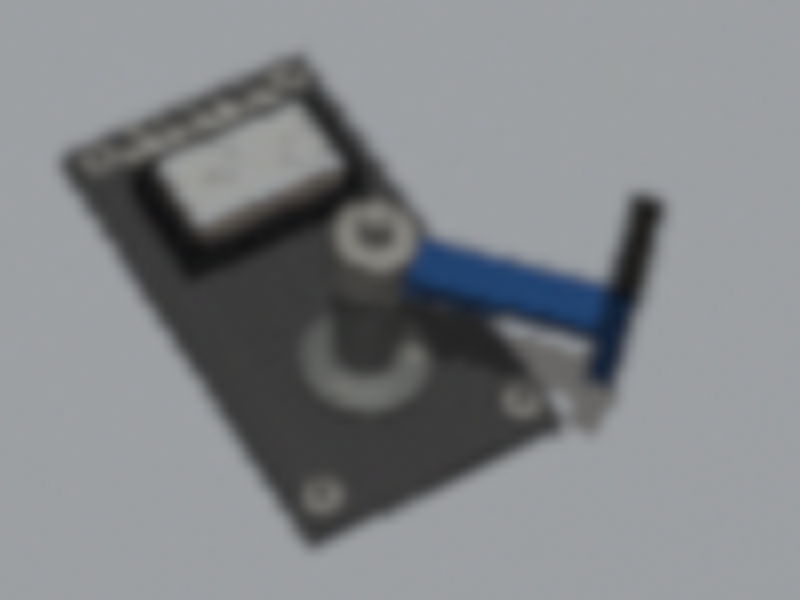

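View pics/t1.png

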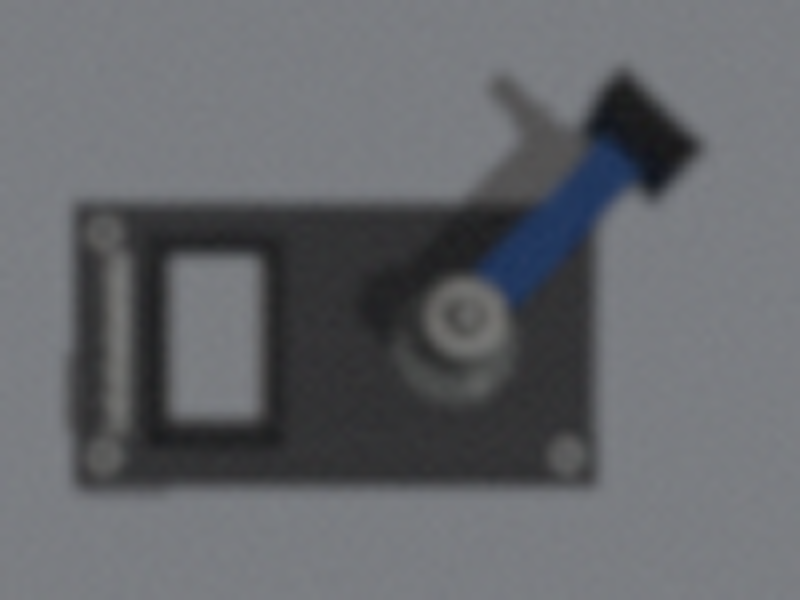

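The crops show the pin tip at side (375,232) and top (466,317), and the white connector's top centre at side (248,165) and top (215,338). The keeper's foot end is at side (650,200) and top (652,130).

Run:
```python
from h import *
S=lambda u,v:(u/8-.44+235,v/8-.44+185)
T=lambda u,v:(u/8-.44+215,v/8-.44+145)
np.set_printoptions(precision=1,suppress=True)
print("tip",tri(S(375,230),T(466,317)), atz("side",S(375,230),110),atz("top",T(466,317),110))
print("nest",tri(S(248,165),T(215,338)),atz("side",S(248,165),34),atz("top",T(215,338),34))
print("foot top",tri(S(650,200),T(652,130)),atz("top",T(652,130),131))
print("corners",[atz("top",T(*q),10) for q in((78,205),(592,205),(592,485),(78,487))])
print("side corners",[atz("side",S(*q),10) for q in((65,160),(300,55),(312,545))])
print("bar ends top",atz("top",T(500,295),83+6),atz("top",T(622,152),83+6))
print("hub",atz("top",T(468,318),96))
def b(u,v): return (u*.64-.18,v*.64-.18)
print("cap",tri(b(485,481),b(556,323)),atz("side",b(485,481),23),atz("top",b(556,323),23))
print("tray",[atz("top",b(*q),14) for q in((503,288),(579,292),(577,352),(501,347))])
print("tape",atz("top",b(217,348),19),"housing",atz("top",b(265,229),18),"crimp",[atz("top",b(*q),10) for q in((505,183),(575,238),(548,260))],"orange",atz("top",b(495,388),14),atz("top",b(570,400),14))
```

```text
tip [576.5 -82.5  98.7] [571.1 -89.  110. ] [575.8 -82.1 110. ]
nest [578.7   8.   31.6] [577.    6.7  34. ] [579.2   7.6  34. ]
foot top [ 637.7 -147.6  150.1] [ 637.  -147.8  131. ]
corners [array([634.6,  59.2,  10. ]), array([ 629.1, -137.8,   10. ]), array([ 521.6, -133.8,   10. ]), array([526.4,  61.5,  10. ])]
side corners [array([525.5,  60.3,  10. ]), array([632.8,  59.2,  10. ]), array([ 518.5, -138.1,   10. ])]
bar ends top [585.8 -95.8  89. ] [ 636.4 -141.6   89. ]
hub [577.  -83.6  96. ]
cap [ 510.8 -337.2   22.1] [ 510.6 -337.5   23. ] [ 510.7 -336.9   23. ]
tray [array([ 582.8, -237.6,   14. ]), array([ 570.9, -388.7,   14. ]), array([ 453.1, -378.4,   14. ]), array([ 467.8, -228.7,   14. ])]
tape [480.8 322.6  19. ] housing [712.6 226.5  18. ] crimp [array([ 794.9, -252.8,   10. ]), array([ 679.8, -388.3,   10. ]), array([ 636.6, -330.9,   10. ])] orange [ 389.1 -213.8   14. ] [ 360.4 -360.1   14. ]
```

```bash
cat >> h.py <<'E'
from scipy.spatial.transform import Rotation as Ro
PIN=np.array([576.7,-82.7]);NA=88.45
np.set_printoptions(precision=4,suppress=True)
def D(a): a=np.radians(a);return np.array([np.cos(a),np.sin(a),0])
def tool(xaz,tilt):
    """tool x at azimuth xaz when down; then turned +tilt deg about tool y (body leans away from... -xaz for +)"""
    x=D(xaz);z=np.array([0,0,-1.]);return Ro.from_matrix(np.c_[x,np.cross(z,x),z])*Ro.from_rotvec([0,np.radians(tilt),0])
def go(p,R):
    s=arm.read_state();R0=Ro.from_rotvec(s["orientation"]);p=np.array(p,float)
    sh=R0.inv().apply(p-s["ee_pos"])/1000;rv=(R0.inv()*R).as_rotvec()
    print("target",p,"shift",sh,"turn",rv,"|",round(np.linalg.norm(sh)/.0625,1),round(np.degrees(np.linalg.norm(rv))/10.7,1),"rows")
def st():
    s=arm.read_state();R=Ro.from_rotvec(s["orientation"]);print("t",s["time_s"],"p",s["ee_pos"],"q",s["joints"],"F",s["force"],"w",s["grip_width"],s["grip_force"]);print("x",R.apply([1,0,0]),"z",R.apply([0,0,1]))
E
cat > a.py <<'E'
from h import *
a=-44.5;R=tool(a+180,-45);z=R.apply([0,0,1]);g=np.r_[PIN,82]+46*D(a)+2*z
print("z",z);st();go(g-120*z,R);go(g,R)
E
python3 a.py
```

```text
z [ 0.5043 -0.4956 -0.7071]
t 0.1 p [236.7249 523.4914 221.7072] q [ 1.025   0.2765  1.506   0.      1.3607 -0.121 ] F [-0.5474  0.0229  0.0221] w 93.76532009864727 0.0
x [-0.9111  0.4121  0.0002] z [-0.0008 -0.0014 -1.    ]
target [549.9969 -56.4589 165.4386] shift [-0.5245 -0.3992  0.0568] turn [ 0.1366 -0.777   0.3342] | 10.6 4.6 rows
target [ 610.5182 -115.9331   80.5858] shift [-0.6041 -0.4283  0.1417] turn [ 0.1366 -0.777   0.3342] | 12.1 4.6 rows
```

>>> drive_tool --steps '[[[-0.524,-0.399,0.057],[0.137,-0.777,0.334],1],[[-0.524,-0.399,0.057],[0.137,-0.777,0.334],1],[[-0.524,-0.399,0.057],[0.137,-0.777,0.334],1],[[-0.524,-0.399,0.057],[0.137,-0.777,0.334],1],[[-0.524,-0.399,0.057],[0.137,-0.777,0.334],1],[[-0.524,-0.399,0.057],[0.137,-0.777,0.334],1],[[-0.524,-0.399,0.057],[0.137,-0.777,0.334],1],[[-0.524,-0.399,0.057],[0.137,-0.777,0.334],1]]'

```text
time_s: 1.1
ee_pos: [474.3, 84.4, 179.0]
orientation: [0.903, 2.211, -0.372]
force: [1.1, -0.6, 0.0]
grip_width: 93.8
grip_force: 0.0
```

```bash
python3 a.py
```

```text
z [ 0.5043 -0.4956 -0.7071]
t 1.1 p [474.2965  84.3717 178.9567] q [ 0.5771  0.1602  2.1029 -0.9963  0.9641  0.4182] F [ 1.124  -0.6313  0.0361] w 93.76545629016155 0.0
x [-0.5049  0.4958 -0.7066] z [ 0.5053 -0.494  -0.7076]
target [549.9969 -56.4589 165.4386] shift [-0.0985 -0.0476  0.1174] turn [ 0.0018 -0.0007  0.0002] | 2.6 0.0 rows
target [ 610.5182 -115.9331   80.5858] shift [-0.0986 -0.0478  0.2374] turn [ 0.0018 -0.0007  0.0002] | 4.2 0.0 rows
```

>>> drive_tool --steps '[[[-0.0985,-0.0477,0.1174],[0,0,0],1],[[-0.0985,-0.0477,0.1174],[0,0,0],1],[[-0.0985,-0.0477,0.1174],[0,0,0],1],[[-0.0985,-0.0477,0.1174],[0,0,0],1]]'

```text
time_s: 1.6
ee_pos: [549.0, -57.9, 165.4]
orientation: [0.91, 2.209, -0.376]
force: [0.1, 0.1, -0.4]
grip_width: 93.9
grip_force: 0.0
```

```bash
python3 a.py
python3 - <<'E'
from h import *
s=arm.snapshot("side");t=arm.snapshot("top")
c=lambda i,u,v:cv2.resize(i[v:v+75,u:u+50],(400,600),interpolation=cv2.INTER_CUBIC)
cv2.imwrite("pics/c2.png",np.hstack([c(s,270,185),c(t,265,145)]))
# model-predicted bar corners for some azimuths
for a in(-42,-44,-46,-48):
    d=D(a);b=np.r_[PIN,83]
    print(a,[proj("top",b+x*d+[0,0,z]) for x,z in((90,48),(96,0))],[proj("side",b+x*d+[0,0,z]) for x,z in((90,48),(96,0))])
E
```

```text
z [ 0.5043 -0.4956 -0.7071]
t 1.6 p [549.0331 -57.8883 165.4357] q [ 0.1575  0.1693  2.1389 -1.1676  0.668   0.2713] F [ 0.0979  0.0814 -0.4154] w 93.8926314681781 0.0
x [-0.502   0.4989 -0.7065] z [ 0.5019 -0.4971 -0.7077]
target [549.9969 -56.4589 165.4386] shift [ 0.0002  0.0017 -0.0002] turn [-0.0028 -0.0009 -0.004 ] | 0.0 0.0 rows
target [ 610.5182 -115.9331   80.5858] shift [0.0001 0.002  0.1198] turn [-0.0028 -0.0009 -0.004 ] | 1.9 0.0 rows
-42 [array([294.2117, 158.5145]), array([293.7711, 159.8988])] [array([314.3251, 211.865 ]), array([314.6916, 222.121 ])]
-44 [array([295.0654, 159.2528]), array([294.6449, 160.6548])] [array([314.1578, 212.7627]), array([314.5186, 223.0657])]
-46 [array([295.8932, 160.0201]), array([295.4921, 161.4405])] [array([313.9505, 213.6555]), array([314.3043, 224.0053])]
-48 [array([296.694 , 160.8154]), array([296.3117, 162.2549])] [array([313.7035, 214.5422]), array([314.0489, 224.9385])]
```

View pics/c2.png

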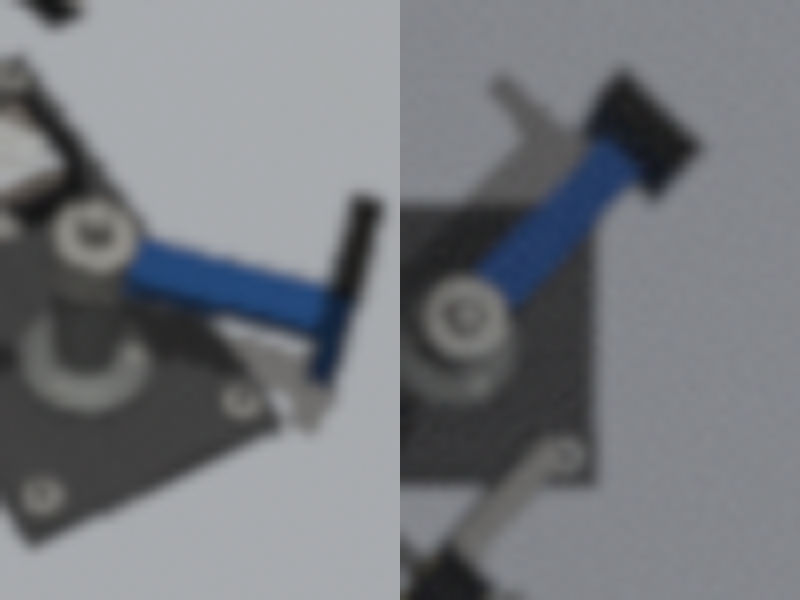

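The crop confirms the loose blue arm on the pin, hub at side (95,235) and top (465,318), with the bar at about -45°. Joint 4 is almost at its lower limit with a 45° lean, so I'll fit the kinematics and pick leans the wrist can reach.

```bash
cat > k.py <<'E'
from h import *
from scipy.optimize import least_squares
S=[([1.0250169,.27652119,1.5059815,0,1.36070023,-.121000194],[236.72486,523.491399,221.707224],[-.9111,.4121,.0002],[-.0008,-.0014,-1]),
([.5771,.1602,2.1029,-.9963,.9641,.4182],[474.2965,84.3717,178.9567],[-.5049,.4958,-.7066],[.5053,-.494,-.7076]),
([.1575,.1693,2.1389,-1.1676,.668,.2713],[549.0331,-57.8883,165.4357],[-.502,.4989,-.7065],[.5019,-.4971,-.7077])]
def fko(q): return Ro.from_euler("ZYZYZ",[q[0],q[1]+q[2],q[3],q[4],q[5]])
def fk(q,P):
    a1,d1,L2,L3,e,Lt=P;z=Ro.from_euler("Z",q[0]);s,t=q[1],q[1]+q[2]
    w=z.apply([a1+L2*np.sin(s)+L3*np.sin(t)+e*np.cos(t),0,d1+L2*np.cos(s)+L3*np.cos(t)-e*np.sin(t)])
    return w+Lt*fko(q).apply([0,0,1])
C=None
P0=least_squares(lambda P:np.r_[np.concatenate([fk(q,P)-p for q,p,_,_ in S]),1e-3*(P-[0,300,400,400,0,250])],[0,300,400,400,0,250]).x
C=fko(S[0][0]).inv()*Ro.from_matrix(np.c_[S[0][2],np.cross(S[0][3],S[0][2]),S[0][3]])
LO=np.array([-2.89,-.75,.22,-1.18,.11,-2.7]);HI=np.array([2.89,2.08,2.7,4.32,2.71,2.7])
def ik(p,R,q0=(.1,.2,2,0,1,0)):
    f=lambda q:np.r_[(fk(q,P0)-p)/100,(R.inv()*fko(q)*C).as_rotvec()]
    best=None
    for x in (q0,(.2,.3,1.8,.9,1,0),(-.2,.5,1.6,2,.8,-1)):
        r=least_squares(f,np.clip(x,LO+.03,HI-.03),bounds=(LO+.02,HI-.02))
        if best is None or r.cost<best.cost:best=r
    return best.x,best.cost
E
python3 - <<'E'
from k import *
print(P0)
for q,p,x,z in S: print(fk(q,P0)-p,(fko(q)*C).apply([1,0,0])-x,(fko(q)*C).apply([0,0,1])-z)
# grasp 1 at pin with tilt s; stand end with tilt s+90; xaz tool x azimuth at stand
a=-45
for s in(0,-10,-20,-30,-40):
    R=tool(a+180,s);q,c=ik(np.r_[PIN,82]+46*D(a),R);print("g1",s,c<1e-4,q)
out=[]
for X,Y in((540,170),(480,170),(620,160),(560,140)):
  for xaz in range(-150,181,30):
    ok1=[s for s in range(-30,51,10) if ik(np.r_[X,Y,50],tool(xaz,s+90))[1]<1e-4 and s<=0]
    ok2=[s for s in range(-60,-19,10) if ik(np.r_[X,Y,44],tool(xaz,s))[1]<1e-4]
    print(X,Y,xaz,ok1,ok2)
for e in(40,50,60): print("fit",e,ik(np.r_[PIN,83]+50*D(NA),tool(NA,e)))
E
```

```text
Traceback (most recent call last):
  File "k.py", line 12, in <module>
    P0=least_squares(lambda P:np.r_[np.concatenate([fk(q,P)-p for q,p,_,_ in S]),1e-3*(P-[0,300,400,400,0,250])],[0,300,400,400,0,250]).x
       ~~~~~~~~~~~~~^^^^^^^^^^^^^^^^^^^^^^^^^^^^^^^^^^^^^^^^^^^^^^^^^^^^^^^^^^^^^^^^^^^^^^^^^^^^^^^^^^^^^^^^^^^^^^^^^^^^^^^^^^^^^^^^^^^
  File "k.py", line 12, in <lambda>
    P0=least_squares(lambda P:np.r_[np.concatenate([fk(q,P)-p for q,p,_,_ in S]),1e-3*(P-[0,300,400,400,0,250])],[0,300,400,400,0,250]).x
                                                    ~~^^^^^
  File "k.py", line 10, in fk
    return w+Lt*fko(q).apply([0,0,1])
                ~~~^^^
  File "k.py", line 6, in fko
    def fko(q): return Ro.from_euler("ZYZYZ",[q[0],q[1]+q[2],q[3],q[4],q[5]])
                       ~~~~~~~~~~~~~^^^^^^^^^^^^^^^^^^^^^^^^^^^^^^^^^^^^^^^^^
  File "scipy/spatial/transform/_rotation.pyx", line 1413, in scipy.spatial.transform._rotation.Rotation.from_euler
ValueError: Expected axis specification to be a non-empty string of upto 3 characters, got ZYZYZ
```

```bash
sed -i 's|^def fko.*|def fko(q): return Ro.from_euler("ZYZ",[q[0],q[1]+q[2],q[3]])*Ro.from_euler("YZ",[q[4],q[5]])|' k.py
cat > b.py <<'E'
from k import *
print(P0)
for q,p,x,z in S: print(fk(q,P0)-p,(fko(q)*C).apply([1,0,0])-x,(fko(q)*C).apply([0,0,1])-z)
a=-45
for s in(0,-10,-20,-30,-40):
    R=tool(a+180,s);q,c=ik(np.r_[PIN,82]+46*D(a),R);print("g1",s,c<1e-4,q)
for X,Y in((540,170),(620,160)):
  for xaz in range(-150,181,30):
    ok1=[s for s in range(-30,1,10) if ik(np.r_[X,Y,50],tool(xaz,s+90))[1]<1e-4]
    ok2=[s for s in range(-60,-19,10) if ik(np.r_[X,Y,44],tool(xaz,s))[1]<1e-4]
    print(X,Y,xaz,ok1,ok2)
for e in(40,50,60): print("fit",e,ik(np.r_[PIN,83]+50*D(NA),tool(NA,e)))
E
timeout 300 python3 b.py
```

```text
[ -260.8171 -1529.9494  1904.7594   266.0264  -244.716    264.37  ]
[ 59.3015 -36.0552  -0.2741] [-0.  0. -0.] [-0.  0.  0.]
[-2.1393  5.4606  2.9666] [ 0.0001  0.     -0.    ] [-0.  0.  0.]
[ 0.0134 -7.4264 -2.6907] [0.0001 0.0001 0.    ] [ 0.     -0.0001 -0.    ]
g1 0 True [-0.1869  0.2777  1.9133  0.      0.9506 -0.9723]
g1 -10 True [-0.1425  0.2565  1.9752 -0.1493  0.7752 -0.8282]
g1 -20 True [-0.0938  0.237   2.053  -0.3882  0.6142 -0.587 ]
g1 -30 True [-0.0422  0.2202  2.1438 -0.7752  0.5045 -0.1896]
g1 -40 False [ 0.0028  0.2105  2.2192 -1.16    0.5032  0.2124]
540 170 -150 [-30, -20, -10, 0] [-30, -20]
540 170 -120 [-30, -20, -10, 0] []
540 170 -90 [-30, -20, -10, 0] [-60, -50, -40, -30]
540 170 -60 [] [-60, -50, -40, -30, -20]
540 170 -30 [] [-60, -50, -40, -30, -20]
540 170 0 [-30] [-60, -50, -40, -30, -20]
540 170 30 [-30] [-60, -50, -40, -30, -20]
540 170 60 [-30] [-60, -50, -40, -30, -20]
540 170 90 [-30, -20, -10] [-60, -50, -40, -30, -20]
540 170 120 [-30, -20, -10, 0] [-60, -50, -40, -30, -20]
540 170 150 [-30, -20, -10, 0] [-30, -20]
540 170 180 [-30, -20, -10, 0] [-
[... 165 characters left out ...]
-40, -30, -20]
620 160 -30 [] [-60, -50, -40, -30, -20]
620 160 0 [-30] [-60, -50, -40, -30, -20]
620 160 30 [-30] [-60, -50, -40, -30, -20]
620 160 60 [-30, -20] [-60, -50, -40, -30, -20]
620 160 90 [-30, -20, -10, 0] [-60, -50, -40, -30, -20]
620 160 120 [-30, -20, -10, 0] [-50, -40, -30, -20]
620 160 150 [-30, -20, -10, 0] [-30, -20]
620 160 180 [-30, -20, -10, 0] [-30, -20]
fit 40 (array([-0.3396,  0.27  ,  2.1006,  0.7358,  1.1465, -0.756 ]), np.float64(2.1076669107937375e-29))
fit 50 (array([-0.3897,  0.2774,  2.1732,  0.858 ,  1.2428, -0.89  ]), np.float64(1.924481227797218e-31))
fit 60 (array([-0.429 ,  0.2862,  2.2577,  0.9571,  1.3463, -1.0107]), np.float64(1.3956220326022243e-30))
```

```bash
sed -i 's|a1,d1,L2,L3,e,Lt=P|a1,d1,L2,L3,e,Lt,b=P|; s|+e\*np.cos(t),0,|+e*np.cos(t),b,|; s|300,400,400,0,250\]|300,400,400,0,250,0]|g' k.py; timeout 400 python3 b.py
```

```text
[  0.5602 139.3342 627.5501 421.2205  60.8421 373.3448  69.4126]
[-0.01    0.0039 -0.0014] [-0.  0. -0.] [-0.  0.  0.]
[0.0218 0.0159 0.0113] [ 0.0001  0.     -0.    ] [-0.  0.  0.]
[-0.0229 -0.0158 -0.0097] [0.0001 0.0001 0.    ] [ 0.     -0.0001 -0.    ]
g1 0 True [-0.2991  0.4467  1.6083  0.      1.0865 -1.0845]
g1 -10 True [-0.2451  0.384   1.7352 -0.1165  0.8757 -0.9624]
g1 -20 True [-0.182   0.3417  1.8607 -0.3167  0.6728 -0.7453]
g1 -30 True [-0.1108  0.3264  1.9824 -0.6905  0.5124 -0.3409]
g1 -40 False [-0.0418  0.342   2.0724 -1.16    0.4831  0.1706]
540 170 -150 [-30, -20, -10, 0] [-20]
540 170 -120 [-30, -20, -10, 0] []
540 170 -90 [-30, -20, -10, 0] [-60, -50, -40, -30]
540 170 -60 [] [-60, -50, -40, -30, -20]
540 170 -30 [] [-60, -50, -40, -30, -20]
540 170 0 [-30] [-60, -50, -40, -30, -20]
540 170 30 [-30] [-60, -50, -40, -30, -20]
540 170 60 [-30, -20, -10, 0] [-60, -50, -40, -30, -20]
540 170 90 [-30, -20, -10, 0] [-60, -50, -40, -30, -20]
540 170 120 [-30, -20, -10, 0] [-60, -50, -40, -30, -20]
540 170 150 [-30, -20, -10, 0] [-30, -20]
540 170 180 [-30, -20, -10, 0] 
[... 193 characters left out ...]
, -50, -40, -30, -20]
620 160 0 [-30, -20, -10, 0] [-60, -50, -40, -30, -20]
620 160 30 [-30, -20, -10, 0] [-60, -50, -40, -30, -20]
620 160 60 [-30, -20, -10, 0] [-60, -50, -40, -30, -20]
620 160 90 [-30, -20, -10, 0] [-60, -50, -40, -30, -20]
620 160 120 [-30, -20, -10, 0] [-60, -50, -40, -30, -20]
620 160 150 [-30, -20, -10, 0] [-30, -20]
620 160 180 [-30, -20, -10] [-30, -20]
fit 40 (array([-0.5549,  0.555 ,  1.6669,  0.6036,  1.3625, -0.7921]), np.float64(7.159612370624715e-31))
fit 50 (array([-0.6159,  0.6329,  1.6539,  0.6949,  1.4697, -0.8885]), np.float64(9.609904829292485e-27))
fit 60 (array([-0.6623,  0.7194,  1.64  ,  0.7714,  1.5783, -0.9675]), np.float64(6.556719972005059e-30))
```

```bash
cat > c.py <<'E'
from k import *
def ikc(p,R,q0):
    f=lambda q:np.r_[(fk(q,P0)-p)/100,(R.inv()*fko(q)*C).as_rotvec()]
    r=least_squares(f,np.clip(q0,LO+.001,HI-.001),bounds=(LO,HI));return r.x,r.cost
q1=ik(np.r_[PIN,82]+46*D(-45),tool(135,-20))[0]
for X,Y in((540,170),(600,170)):
  for xaz in(50,65,80,90):
    q=q1;res=[]
    for u in np.linspace(0,1,10):
        q,c=ikc(np.r_[PIN*(1-u)+np.array([X,Y])*u,180],tool(135+(xaz-135)*u,-20),q)
    for t in range(-20,71,10): q,c=ikc(np.r_[X,Y,180],tool(xaz,t),q)
    q,c=ikc(np.r_[X,Y,50],tool(xaz,70),q);print(X,Y,xaz,"end1",c<1e-6,q)
    for t in range(70,-41,-10): q,c=ikc(np.r_[X,Y,200],tool(xaz,t),q)
    q,c=ikc(np.r_[X,Y,44],tool(xaz,-40),q);print("   start2",c<1e-6,q)
E
python3 c.py
```

```text
540 170 50 end1 True [-0.5164  0.7779  2.503   1.8     1.2502 -1.7152]
   start2 True [ 0.3821  0.7721  1.3093 -0.31    1.6914  1.144 ]
540 170 65 end1 True [-0.5277  0.7391  2.2833  1.4372  1.2351 -1.4451]
   start2 True [ 0.4507  0.7348  1.3949 -0.4182  1.587   1.0055]
540 170 80 end1 True [-0.4876  0.7544  2.0663  1.1665  1.3354 -1.2571]
   start2 True [ 0.5118  0.6874  1.5037 -0.5242  1.4567  0.8846]
540 170 90 end1 True [-0.4453  0.7808  1.9242  1.0281  1.4316 -1.1752]
   start2 True [ 0.5468  0.6515  1.5862 -0.5965  1.358   0.8139]
600 170 50 end1 True [-0.438   0.7443  2.359   1.8172  1.2122 -1.5313]
   start2 True [ 0.3552  0.8444  1.1432 -0.3305  1.7729  1.0909]
600 170 65 end1 True [-0.4631  0.7443  2.149   1.4559  1.2394 -1.3079]
   start2 True [ 0.418   0.8009  1.2432 -0.4374  1.6532  0.944 ]
600 170 80 end1 True [-0.4375  0.7794  1.9304  1.1884  1.3608 -1.1449]
   start2 True [ 0.473   0.7473  1.3663 -0.5395  1.5071  0.8171]
600 170 90 end1 True [-0.4037  0.815   1.7836  1.0526  1.4686 -1.0728]
   start2 True [ 0.5038  0.7075  1.4576 -0.6082  1.3981  0.7428]
```

```bash
sed -i 's/-45);z=/-30);z=/' a.py; python3 a.py
```

```text
z [ 0.3566 -0.3505 -0.866 ]
t 1.7 p [548.7192 -55.4176 165.4604] q [ 0.1622  0.1685  2.1395 -1.1668  0.6683  0.2714] F [-0.0888 -0.3677  0.1845] w 93.6553303529184 0.0
x [-0.5038  0.4974 -0.7062] z [ 0.5039 -0.4949 -0.708 ]
target [567.4277 -73.5882 184.191 ] shift [-0.0317  0.0002  0.0052] turn [ 0.0004  0.2606 -0.0016] | 0.5 1.4 rows
target [ 610.2228 -115.6427   80.2679] shift [-0.0008  0.0001  0.1211] turn [ 0.0004  0.2606 -0.0016] | 1.9 1.4 rows
```

>>> drive_tool --steps '[[[-0.032,0,0.005],[0,0.2606,0],1],[[-0.032,0,0.005],[0,0.2606,0],1],[[-0.032,0,0.005],[0,0.2606,0],1],[[-0.016,0,0.063],[0,0.2606,0],1],[[-0.001,0,0.121],[0,0.2606,0],1],[[-0.001,0,0.121],[0,0.2606,0],1],[[-0.001,0,0.121],[0,0.2606,0],1]]'

```text
time_s: 2.58
ee_pos: [610.9, -114.2, 81.8]
orientation: [0.999, 2.446, -0.266]
force: [-0.5, 0.5, 0.6]
grip_width: 94.2
grip_force: 0.0
```

```bash
python3 a.py;python3 - <<'E'
from h import *
s=arm.snapshot("side");t=arm.snapshot("top")
c=lambda i,u,v:cv2.resize(i[v:v+75,u:u+50],(400,600),interpolation=cv2.INTER_CUBIC)
cv2.imwrite("pics/c3.png",np.hstack([c(s,270,185),c(t,265,145)]))
E
```

```text
z [ 0.3566 -0.3505 -0.866 ]
t 2.575 p [ 610.9088 -114.1563   81.8268] q [-0.1117  0.326   1.9843 -0.6896  0.5042 -0.3505] F [-0.53    0.5009  0.621 ] w 94.16804944419994 0.0
x [-0.6178  0.606  -0.501 ] z [ 0.359  -0.3495 -0.8654]
target [567.4277 -73.5882 184.191 ] shift [ 0.0002 -0.0013 -0.1184] turn [0.0023 0.0012 0.0008] | 1.9 0.0 rows
target [ 610.2228 -115.6427   80.2679] shift [ 0.0003 -0.0015  0.0016] turn [0.0023 0.0012 0.0008] | 0.0 0.0 rows
```

View pics/c3.png

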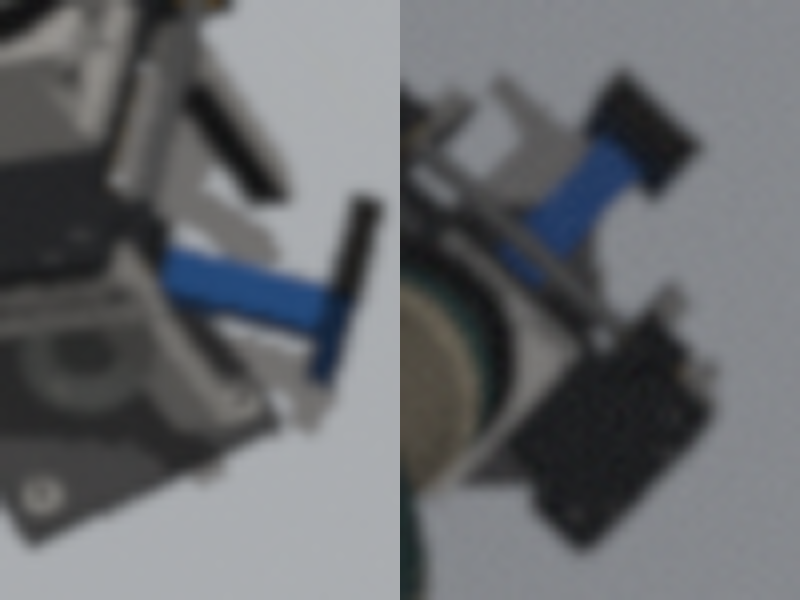

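The open fingers straddle the blue bar, one either side of it at about side (185,270) and top (545,250), and nothing has been touched. Closing.

>>> drive_tool --steps '[[[0,-0.0015,0.0015],[0,0,0],1],[[0,-0.0015,0.0015],[0,0,0],0],[[0,-0.0015,0.0015],[0,0,0],0],[[0,-0.0015,0.0015],[0,0,0],0],[[0,-0.0015,0.0015],[0,0,0],0],[[0,-0.0015,0.0015],[0,0,0],0],[[0,-0.0015,0.0015],[0,0,0],0],[[0,-0.0015,0.0015],[0,0,0],0]]'

```text
time_s: 3.68
ee_pos: [610.3, -117.4, 79.7]
orientation: [1.001, 2.446, -0.267]
force: [-0.0, 0.0, 0.4]
grip_width: 27.3
grip_force: 0.0
```

```bash
cat > d.py <<'E'
from h import *
st();s=arm.read_state();R=Ro.from_rotvec(s["orientation"]);print("up100 in tool",R.inv().apply([0,0,.1]),"torque",s["ft_torque"],"gp",s["ee_pos"]-2*R.apply([0,0,1]))
E
python3 d.py
```

```text
t 3.675 p [ 610.2692 -117.3599   79.6643] q [-0.118   0.3287  1.9874 -0.6942  0.4981 -0.3487] F [-0.0018  0.0084  0.3635] w 27.32011113499812 0.0
x [-0.617   0.6072 -0.5007] z [ 0.3579 -0.3502 -0.8656]
up100 in tool [-0.0501  0.0001 -0.0866] torque [ 0.0869  0.1482 -0.0283] gp [ 609.5534 -116.6595   81.3956]
```

>>> drive_tool --steps '[[[0,0,0],[0,0,0],0],[[0,0,0],[0,0,0],0],[[0,0,0],[0,0,0],0],[[0,0,0],[0,0,0],0]]'

```text
time_s: 4.18
ee_pos: [610.3, -117.3, 79.7]
orientation: [1.001, 2.446, -0.267]
force: [-0.3, 0.6, -0.5]
grip_width: 19.9
grip_force: 30.0
```

```bash
python3 d.py
```

```text
t 4.175 p [ 610.3366 -117.2617   79.7079] q [-0.1179  0.3286  1.9874 -0.6941  0.4979 -0.3486] F [-0.2876  0.5814 -0.5419] w 19.90422950315211 29.953770339488983
x [-0.6169  0.6072 -0.5008] z [ 0.3581 -0.3501 -0.8656]
up100 in tool [-0.0501  0.0001 -0.0866] torque [0.238  0.1517 0.0183] gp [ 609.6204 -116.5616   81.439 ]
```

>>> drive_tool --steps '[[[-0.01,0,-0.0173],[0,0,0],0],[[-0.02,0,-0.0346],[0,0,0],0],[[-0.03,0,-0.052],[0,0,0],0],[[-0.04,0,-0.0693],[0,0,0],0],[[-0.05,0,-0.0866],[0,0,0],0],[[-0.06,0,-0.104],[0,0,0],0],[[-0.06,0,-0.104],[0,0,0],0]]'

```text
time_s: 5.05
ee_pos: [610.6, -117.4, 201.1]
orientation: [1.001, 2.444, -0.266]
force: [0.4, -0.4, -1.6]
grip_width: 19.6
grip_force: 30.0
```

```bash
python3 d.py
cat > e.py <<'E'
from h import *
import sys
x,y,z,xaz,t=map(float,sys.argv[1:6]);R=tool(xaz,t);st();go(np.r_[x,y,z]+2*R.apply([0,0,1]),R)
E
python3 e.py 540 180 200 88.45 60; python3 e.py 560 60 200 100 0
```

```text
t 5.05 p [ 610.5582 -117.4228  201.0589] q [-0.118   0.1833  1.8221 -0.4602  0.7588 -0.6344] F [ 0.4227 -0.3976 -1.6256] w 19.603268191065432 29.977936148643494
x [-0.6155  0.6073 -0.5023] z [ 0.3599 -0.3504 -0.8647]
up100 in tool [-0.0502  0.0003 -0.0865] torque [ 0.2617  0.2965 -0.0135] gp [ 609.8385 -116.7219  202.7882]
t 5.05 p [ 610.5582 -117.4228  201.0589] q [-0.118   0.1833  1.8221 -0.4602  0.7588 -0.6344] F [ 0.4227 -0.3976 -1.6256] w 19.603268191065432 29.977936148643494
x [-0.6155  0.6073 -0.5023] z [ 0.3599 -0.3504 -0.8647]
target [540.0469 181.7314 199.    ] shift [ 0.2261  0.1639 -0.1284] turn [-0.2308  1.4753  0.8774] | 4.9 9.3 rows
t 5.05 p [ 610.5582 -117.4228  201.0589] q [-0.118   0.1833  1.8221 -0.4602  0.7588 -0.6344] F [ 0.4227 -0.3976 -1.6256] w 19.603268191065432 29.977936148643494
x [-0.6155  0.6073 -0.5023] z [ 0.3599 -0.3504 -0.8647]
target [560.  60. 198.] shift [ 0.1404  0.091  -0.0777] turn [0.1656 0.5083 0.604 ] | 3.0 4.3 rows
```

>>> drive_tool --steps '[[[0.028,0.02,-0.016],[-0.023,0.148,0.088],0],[[0.057,0.041,-0.032],[-0.046,0.295,0.175],0],[[0.085,0.061,-0.048],[-0.069,0.443,0.263],0],[[0.113,0.082,-0.064],[-0.092,0.59,0.351],0],[[0.141,0.102,-0.08],[-0.115,0.738,0.439],0],[[0.17,0.123,-0.096],[-0.138,0.885,0.526],0],[[0.198,0.143,-0.112],[-0.161,1.033,0.614],0],[[0.226,0.164,-0.128],[-0.184,1.18,0.702],0]]'

```text
time_s: 6.05
ee_pos: [539.4, 181.9, 196.3]
orientation: [-1.655, -1.934, -0.759]
force: [-0.1, 0.1, -2.6]
grip_width: 19.7
grip_force: 30.0
```

```bash
python3 e.py 540 180 200 88.45 60
```

```text
t 6.05 p [539.4184 181.888  196.2824] q [-0.2619  0.3346  1.7592  0.739   1.3612 -0.696 ] F [-0.0952  0.1099 -2.6237] w 19.653201499012766 29.978083670139313
x [-0.1528  0.7213  0.6756] z [-0.0041  0.6831 -0.7303]
target [540.0469 181.7314 199.    ] shift [ 0.0016  0.0009 -0.0021] turn [-0.0479  0.2927  0.1686] | 0.0 1.8 rows
```

>>> drive_tool --steps '[[[0.001,0.001,-0.001],[-0.024,0.146,0.084],0],[[0.002,0.001,-0.002],[-0.048,0.293,0.169],0],[[0.002,0.001,-0.002],[-0.048,0.293,0.169],0],[[0.002,0.001,-0.002],[-0.048,0.293,0.169],0]]'

```text
time_s: 6.55
ee_pos: [540.5, 181.7, 200.1]
orientation: [-1.608, -1.573, -0.927]
force: [-0.2, -0.2, -1.6]
grip_width: 19.8
grip_force: 30.0
```

```bash
python3 e.py 540 180 70 88.45 60
python3 - <<'E'
from h import *
s=arm.snapshot("side");t=arm.snapshot("top")
g=np.array([540,180,200.])
us=proj("side",g);ut=proj("top",g);print(us,ut)
c=lambda i,u:cv2.resize(i[int(u[1])-38:int(u[1])+37,int(u[0])-25:int(u[0])+25],(400,600),interpolation=cv2.INTER_CUBIC)
cv2.imwrite("pics/c4.png",np.hstack([c(s,us),c(t,ut)]))
E
```

```text
t 6.55 p [540.5151 181.7386 200.0884] q [-0.3848  0.435   1.8435  0.9485  1.4736 -0.7788] F [-0.1589 -0.246  -1.5642] w 19.844146239668348 29.978643357753754
x [0.0087 0.5038 0.8638] z [ 0.0223  0.8635 -0.5039]
target [540.0469 181.7314  69.    ] shift [-0.1132 -0.001   0.066 ] turn [-0.0011  0.0045  0.0049] | 2.1 0.0 rows
[225.6214 136.0562] [174.0562 196.7183]
```

View pics/c4.png

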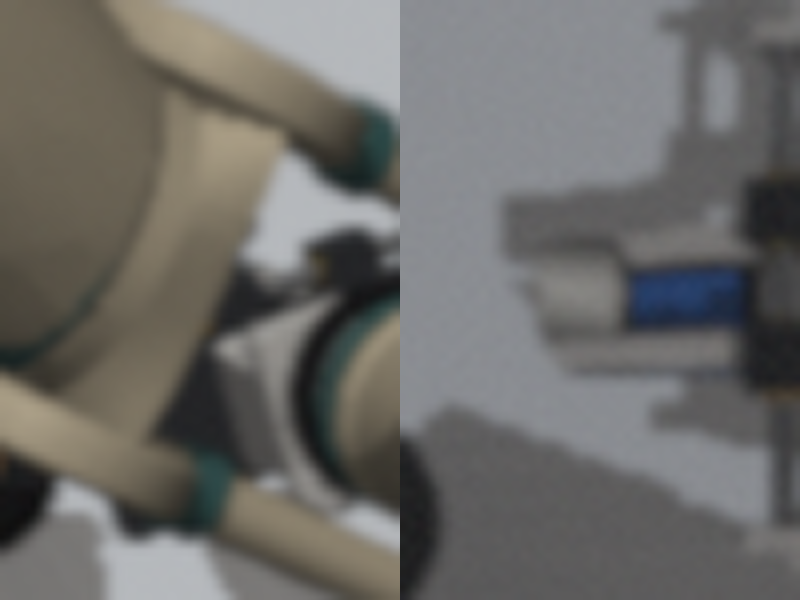

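The top view shows the hub at (580,300) standing over the grip. The foot's blue inner face shows at (690,300), pointing to -y, so the bar is upright as planned. Lowering.

>>> drive_tool --steps '[[[-0.04,0,0.023],[0,0,0],0],[[-0.08,-0.001,0.046],[0,0.004,0.005],0],[[-0.113,-0.001,0.066],[0,0.004,0.005],0],[[-0.121,-0.001,0.0705],[0,0.004,0.005],0],[[-0.121,-0.001,0.0705],[0,0.004,0.005],0]]'

```text
time_s: 7.28
ee_pos: [540.5, 182.5, 61.3]
orientation: [-1.606, -1.565, -0.93]
force: [0.2, 0.3, -1.0]
grip_width: 19.9
grip_force: 30.0
```

```bash
python3 e.py 540 180 50 88.45 60
```

```text
t 7.275 p [540.4591 182.5141  61.3264] q [-0.3856  0.6475  1.9505  1.0022  1.2986 -1.0448] F [ 0.2336  0.3492 -0.9686] w 19.928947046404094 29.97857540845871
x [0.0125 0.4982 0.867 ] z [ 0.0228  0.8667 -0.4984]
target [540.0469 181.7314  49.    ] shift [-0.0111 -0.0004  0.0055] turn [-0.0006 -0.0019  0.001 ] | 0.2 0.0 rows
```

>>> drive_tool --steps '[[[-0.0035,0,0.002],[0,0,0],0],[[-0.007,0,0.004],[0,0,0],0],[[-0.0087,0,0.005],[0,0,0],0],[[-0.0087,0,0.005],[0,0,0],0]]'

```text
time_s: 7.78
ee_pos: [540.0, 182.1, 50.5]
orientation: [-1.607, -1.564, -0.929]
force: [-0.6, 0.3, -1.8]
grip_width: 20.2
grip_force: 30.0
```

```bash
python3 e.py 540 180 50 88.45 60
```

```text
t 7.775 p [539.9655 182.0748  50.5382] q [-0.3867  0.6655  1.9564  1.0072  1.2861 -1.0646] F [-0.6231  0.2798 -1.7967] w 20.175056265487086 29.978560209274292
x [0.014  0.4982 0.867 ] z [ 0.023   0.8666 -0.4984]
target [540.0469 181.7314  49.    ] shift [-0.0015  0.0001  0.0005] turn [-0.0005 -0.0019 -0.0005] | 0.0 0.0 rows
```

>>> drive_tool --steps '[[[-0.0013,0,0.0007],[0,0,0],0],[[-0.0013,0,0.0007],[0,0,0],0],[[-0.0026,0,0.0015],[0,0,0],0],[[-0.0026,0,0.0015],[0,0,0],0]]'

```text
time_s: 8.28
ee_pos: [540.0, 182.4, 48.2]
orientation: [-1.606, -1.563, -0.93]
force: [0.1, -0.6, 2.1]
grip_width: 19.4
grip_force: 30.0
```

```bash
python3 d.py
```

```text
t 8.275 p [539.977  182.3796  48.1752] q [-0.3867  0.6705  1.9576  1.0095  1.2843 -1.0703] F [ 0.0757 -0.5829  2.0702] w 19.370693155494884 29.979917407035828
x [0.0139 0.4967 0.8678] z [ 0.0229  0.8675 -0.4969]
up100 in tool [ 0.0868 -0.0001 -0.0497] torque [-0.244   0.0925  0.0477] gp [539.9312 180.6447  49.169 ]
```

>>> drive_tool --steps '[[[-0.001,0,0.0006],[0,0,0],0],[[-0.001,0,0.0006],[0,0,0],0],[[-0.001,0,0.0006],[0,0,0],0.5],[[-0.001,0,0.0006],[0,0,0],1],[[-0.001,0,0.0006],[0,0,0],1],[[-0.001,0,0.0006],[0,0,0],1],[[-0.001,0,0.0006],[0,0,0],1]]'

```text
time_s: 9.15
ee_pos: [539.9, 182.1, 46.2]
orientation: [-1.607, -1.564, -0.929]
force: [0.4, -0.8, 0.7]
grip_width: 66.4
grip_force: 0.0
```

```bash
python3 d.py; python3 e.py 540 180 250 88.45 -42
```

```text
t 9.15 p [539.923  182.1271  46.1905] q [-0.3866  0.6729  1.9583  1.0094  1.2811 -1.0725] F [ 0.4113 -0.8218  0.6743] w 66.44654525481931 0.0
x [0.0142 0.4983 0.8669] z [ 0.0228  0.8666 -0.4985]
up100 in tool [ 0.0867 -0.0001 -0.0498] torque [-0.3707  0.0419 -0.0484] gp [539.8774 180.3939  47.1875]
t 9.15 p [539.923  182.1271  46.1905] q [-0.3866  0.6729  1.9583  1.0094  1.2811 -1.0725] F [ 0.4113 -0.8218  0.6743] w 66.44654525481931 0.0
x [0.0142 0.4983 0.8669] z [ 0.0228  0.8666 -0.4985]
target [539.9638 178.6622 248.5137] shift [ 0.1737 -0.     -0.1039] turn [-0.001  -1.782   0.0001] | 3.2 9.5 rows
```

>>> drive_tool --steps '[[[0,0,-0.03],[0,0,0],1],[[0,0,-0.07],[0,0,0],1],[[0,0,-0.11],[0,0,0],1],[[0.04,0,-0.133],[0,0,0],1],[[0.09,0,-0.162],[0,0,0],1],[[0.13,0,-0.185],[0,-0.18,0],1],[[0.13,0,-0.185],[0,-0.36,0],1],[[0.13,0,-0.185],[0,-0.54,0],1]]'

```text
time_s: 10.15
ee_pos: [537.7, 85.7, 252.7]
orientation: [-1.97, -1.916, -0.508]
force: [-0.5, -0.2, -1.2]
grip_width: 94.1
grip_force: 0.0
```

```bash
python3 - <<'E'
from h import *
s=arm.snapshot("side");t=arm.snapshot("top")
st()
g=np.array([540,180,60.])
for z in(0,96,109):print(z,proj("side",[540,180,z]),proj("top",[540,180,z]))
us=proj("side",g);ut=proj("top",g);print(us,ut)
c=lambda i,u:cv2.resize(i[int(u[1])-38:int(u[1])+37,int(u[0])-25:int(u[0])+25],(400,600),interpolation=cv2.INTER_CUBIC)
cv2.imwrite("pics/c5.png",np.hstack([c(s,us),c(t,ut)]))
E
python3 e.py 540 280 180 88.45 -42
```

```text
t 10.25 p [537.8356  89.453  255.0279] q [-0.3002  0.2314  1.6041  0.4912  1.4654 -0.3732] F [ 0.562   0.2565 -0.8082] w 93.52235448569043 0.0
x [0.0152 0.8738 0.4861] z [ 0.0166  0.4859 -0.8739]
0 [229.2357 179.7341] [185.9514 202.2759]
96 [227.5981 160.0109] [180.7418 199.8433]
109 [227.3631 157.1723] [179.9708 199.4831]
[228.2318 167.6562] [182.7913 200.8006]
t 10.25 p [537.8356  89.453  255.0279] q [-0.3002  0.2314  1.6041  0.4912  1.4654 -0.3732] F [ 0.562   0.2565 -0.8082] w 93.52235448569043 0.0
x [0.0152 0.8738 0.4861] z [ 0.0166  0.4859 -0.8739]
target [539.9638 278.6622 178.5137] shift [ 0.1282 -0.0025  0.1588] turn [ 0.0083 -1.2407  0.0052] | 3.3 6.6 rows
```

View pics/c5.png

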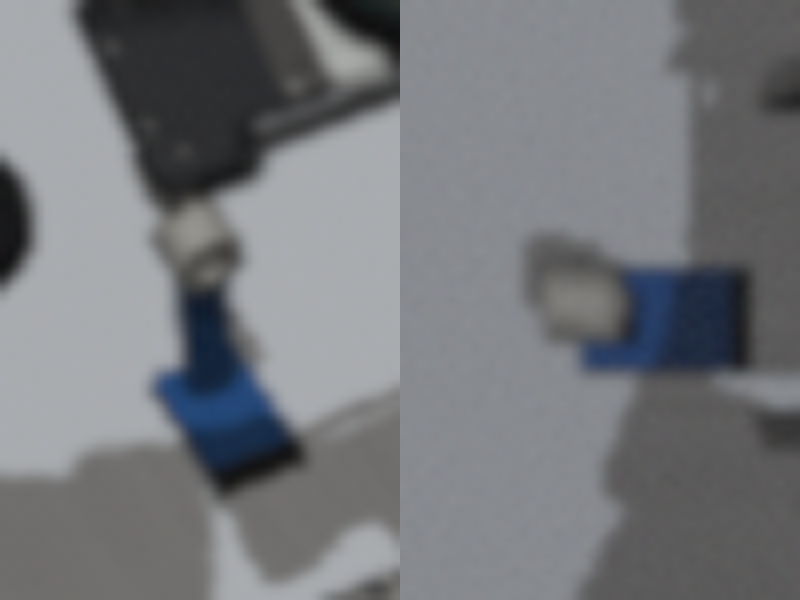

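The arm stands upright on its foot, with the hub at side (198,240) and top (588,305). The foot spans top x 585 to 745 and y 268 to 368, with its black end toward the fixture.

Run:
```python
from h import *
T=lambda u,v:(157+(u-400)/8-.44,162+v/8-.44)
for u in(585,738,748):print(u,atz("top",T(u,318),12),atz("top",T(u,318),0))
print("hub",atz("top",T(588,304),105), atz("top",T(588,304),111))
S=lambda u,v:(203+u/8-.44,129+v/8-.44)
print("side hub",atz("side",S(198,245),96), "foot corners top z12", [atz("side",S(*q),12) for q in((155,385),(210,460),(300,445))])
```

```text
585 [542.5539 197.321   12.    ] [543.5042 199.3556   0.    ]
738 [540.9578 138.7903  12.    ] [541.8928 140.2624   0.    ]
748 [540.8532 134.975   12.    ] [541.7872 136.4105   0.    ]
hub [540.1101 180.4246 105.    ] [539.6094 179.4131 111.    ]
side hub [540.8569 183.6026  96.    ] foot corners top z12 [array([521.085 , 194.5246,  12.    ]), array([522.0851, 147.5231,  12.    ]), array([557.4897, 136.0844,  12.    ])]
```

```bash
python3 e.py 540 290 200 88.45 -42
```

```text
t 10.25 p [537.8356  89.453  255.0279] q [-0.3002  0.2314  1.6041  0.4912  1.4654 -0.3732] F [ 0.562   0.2565 -0.8082] w 93.52235448569043 0.0
x [0.0152 0.8738 0.4861] z [ 0.0166  0.4859 -0.8739]
target [539.9638 288.6622 198.5137] shift [ 0.1466 -0.0025  0.1462] turn [ 0.0083 -1.2407  0.0052] | 3.3 6.6 rows
```

>>> drive_tool --steps '[[[0.022,0,0.022],[0,-0.18,0],1],[[0.044,0,0.044],[0,-0.36,0],1],[[0.066,-0.001,0.066],[0,-0.54,0],1],[[0.088,-0.001,0.088],[0.004,-0.72,0.003],1],[[0.11,-0.002,0.11],[0.008,-0.9,0.005],1],[[0.13,-0.002,0.13],[0.008,-1.08,0.005],1],[[0.147,-0.002,0.146],[0.008,-1.24,0.005],1],[[0.147,-0.002,0.146],[0.008,-1.24,0.005],1]]'

```text
time_s: 11.25
ee_pos: [539.0, 288.0, 187.0]
orientation: [1.82, 1.783, -0.726]
force: [-0.9, -0.5, -0.5]
grip_width: 93.9
grip_force: 0.0
```

```bash
python3 e.py 540 274 148 88.45 -42;python3 e.py 540 180.5 44 88.45 -42
```

```text
t 11.25 p [538.9556 287.9922 186.9587] q [ 0.683   0.6497  1.203  -0.5377  1.8013  0.718 ] F [-0.906  -0.5417 -0.5078] w 93.88234519578084 0.0
x [ 0.0065  0.7399 -0.6727] z [-0.036  -0.6721 -0.7396]
target [539.9638 272.6622 146.5137] shift [0.0159 0.0024 0.0402] turn [-0.0178  0.005   0.0135] | 0.7 0.1 rows
t 11.25 p [538.9556 287.9922 186.9587] q [ 0.683   0.6497  1.203  -0.5377  1.8013  0.718 ] F [-0.906  -0.5417 -0.5078] w 93.88234519578084 0.0
x [ 0.0065  0.7399 -0.6727] z [-0.036  -0.6721 -0.7396]
target [539.9638 179.1622  42.5137] shift [0.0166 0.0074 0.1799] turn [-0.0178  0.005   0.0135] | 2.9 0.1 rows
```

>>> drive_tool --steps '[[[0,0,0],[0,0,0],1],[[0,0,0],[0,0,0],1]]'

```text
time_s: 11.5
ee_pos: [541.2, 284.0, 196.9]
orientation: [1.832, 1.773, -0.707]
force: [-1.0, 0.4, 0.4]
grip_width: 93.9
grip_force: 0.0
```

```bash
python3 e.py 540 274 148 88.45 -42;python3 e.py 540 180.5 44 88.45 -42
```

```text
t 11.5 p [541.2255 283.9784 196.8643] q [ 0.6769  0.6346  1.2016 -0.5406  1.8014  0.7194] F [-0.9651  0.4131  0.4064] w 93.9491870135168 0.0
x [ 0.0216  0.7453 -0.6664] z [-0.0287 -0.6659 -0.7455]
target [539.9638 272.6622 146.5137] shift [ 0.0251 -0.0005  0.0451] turn [-0.0107 -0.0036 -0.0014] | 0.8 0.1 rows
t 11.5 p [541.2255 283.9784 196.8643] q [ 0.6769  0.6346  1.2016 -0.5406  1.8014  0.7194] F [-0.9651  0.4131  0.4064] w 93.9491870135168 0.0
x [ 0.0216  0.7453 -0.6664] z [-0.0287 -0.6659 -0.7455]
target [539.9638 179.1622  42.5137] shift [0.0247 0.0035 0.1849] turn [-0.0107 -0.0036 -0.0014] | 3.0 0.1 rows
```

>>> drive_tool --steps '[[[0.025,0,0.045],[-0.0107,-0.0036,-0.0014],1],[[0.025,0,0.045],[-0.0107,-0.0036,-0.0014],1],[[0.025,0.002,0.09],[-0.0107,-0.0036,-0.0014],1],[[0.025,0.003,0.13],[-0.0107,-0.0036,-0.0014],1],[[0.0247,0.0035,0.17],[-0.0107,-0.0036,-0.0014],1],[[0.0247,0.0035,0.17],[-0.0107,-0.0036,-0.0014],1],[[0.0247,0.0035,0.17],[-0.0107,-0.0036,-0.0014],1],[[0.0247,0.0035,0.17],[-0.0107,-0.0036,-0.0014],1]]'

```text
time_s: 12.5
ee_pos: [541.5, 192.4, 54.1]
orientation: [1.819, 1.774, -0.694]
force: [-0.3, 0.0, -0.0]
grip_width: 94.2
grip_force: 0.0
```

```bash
python3 e.py 540 180.5 44 88.45 -42
```

```text
t 12.5 p [541.4993 192.4188  54.0622] q [ 0.5811  0.6763  1.5223 -0.5896  1.4398  0.8366] F [-0.313   0.0027 -0.0415] w 94.16726675925575 0.0
x [ 0.0194  0.7434 -0.6685] z [-0.0136 -0.6684 -0.7437]
target [539.9638 179.1622  42.5137] shift [-0.0022 -0.0013  0.0175] turn [ 0.0045 -0.0008  0.0007] | 0.3 0.0 rows
```

>>> drive_tool --steps '[[[-0.0022,-0.0013,0.0175],[0.0045,0,0],1],[[-0.0022,-0.0013,0.0175],[0.0045,0,0],1],[[-0.0022,-0.0013,0.0175],[0.0045,0,0],1]]'

```text
time_s: 12.88
ee_pos: [538.4, 177.4, 40.6]
orientation: [1.82, 1.775, -0.705]
force: [-0.8, 0.2, -0.8]
grip_width: 94.1
grip_force: 0.0
```

```bash
python3 e.py 540 180.5 44 88.45 -42
```

```text
t 12.875 p [538.4054 177.4495  40.5738] q [ 0.5638  0.6822  1.5558 -0.5973  1.4067  0.8446] F [-0.7859  0.1871 -0.8232] w 94.13981102064054 0.0
x [ 0.0171  0.7417 -0.6705] z [-0.0216 -0.6702 -0.7419]
target [539.9638 179.1622  42.5137] shift [-0.      0.0015 -0.0026] turn [-0.0035  0.0019  0.0029] | 0.0 0.0 rows
```

>>> drive_tool --steps '[[[0,0.0015,-0.002],[0,0,0],1],[[0,0.0015,-0.002],[0,0,0],0],[[0,0.0015,-0.002],[0,0,0],0],[[0,0.0015,-0.002],[0,0,0],0],[[0,0.0015,-0.002],[0,0,0],0],[[0,0.0015,-0.002],[0,0,0],0],[[0,0.0015,-0.002],[0,0,0],0],[[0,0.0015,-0.002],[0,0,0],0]]'

```text
time_s: 13.88
ee_pos: [540.1, 178.9, 42.2]
orientation: [1.821, 1.775, -0.705]
force: [-0.4, -1.1, -0.1]
grip_width: 27.9
grip_force: 0.0
```

>>> drive_tool --steps '[[[0,0,0],[0,0,0],0],[[0,0,0],[0,0,0],0],[[0,0,0],[0,0,0],0],[[0,0,0],[0,0,0],0],[[0,0,0],[0,0,0],0]]'

```text
time_s: 14.5
ee_pos: [540.0, 178.9, 42.2]
orientation: [1.821, 1.775, -0.705]
force: [-0.8, -0.5, 0.6]
grip_width: 20.4
grip_force: 30.0
```

```bash
python3 d.py
```

```text
t 14.5 p [539.963  178.9351  42.2253] q [ 0.5644  0.6824  1.5494 -0.5964  1.4117  0.8417] F [-0.7553 -0.482   0.6186] w 20.35979336805417 29.99880462884903
x [ 0.0174  0.7419 -0.6703] z [-0.0214 -0.67   -0.7421]
up100 in tool [-0.067  -0.0004 -0.0742] torque [ 0.2883  0.1107 -0.049 ] gp [540.0058 180.275   43.7094]
```

```bash
cat > f.py <<'E'
from h import *
import sys,os,json
PIN=np.array([576.4,-83.2])
if not os.path.exists("rel.json"):
    s=arm.read_state();R=Ro.from_rotvec(s["orientation"]);p=s["ee_pos"];gp=p-2*R.apply([0,0,1])
    x=np.array([0,0,-1.]);y=R.apply([0,1,0]);y[2]=0;y/=np.linalg.norm(y)
    K=Ro.from_matrix(np.c_[x,y,np.cross(x,y)]);o=np.r_[gp[0],gp[1],96]
    json.dump([(R.inv()*K).as_rotvec().tolist(),R.inv().apply(o-p).tolist()],open("rel.json","w"))
rv,o=json.load(open("rel.json"))
def kp():
    s=arm.read_state();R=Ro.from_rotvec(s["orientation"]);K=R*Ro.from_rotvec(rv)
    return s["ee_pos"]+R.apply(o),K
ko,K=kp();s=arm.read_state()
print("keeper o",ko,"x",K.apply([1,0,0]),"z",K.apply([0,0,1]),"F",s["force"],"T",s["ft_torque"],"w",s["grip_width"],"t",s["time_s"])
dx,dy,z=map(float,sys.argv[1:4])
x=D(NA);zz=np.array([0,0,-1.]);Kt=Ro.from_matrix(np.c_[x,np.cross(zz,x),zz])
Rt=Kt*Ro.from_rotvec(rv).inv();pt=np.r_[PIN+[dx,dy],z]-Rt.apply(o);go(pt,Rt)
R=Ro.from_rotvec(s["orientation"]);print("tool for world dx,dy,dz 10mm",*[R.inv().apply(v)*.01 for v in np.eye(3)])
E
python3 f.py 0 0 145
```

```text
keeper o [540.0058 180.275   96.    ] x [-0.  0. -1.] z [-0.0272 -0.9996 -0.    ] F [-0.7553 -0.482   0.6186] T [ 0.2883  0.1107 -0.049 ] w 20.35979336805417 t 14.5
target [577.8483 -29.4448 143.6594] shift [-0.2219  0.0431  0.0635] turn [-0.0044  1.5708 -0.0051] | 3.8 8.4 rows
tool for world dx,dy,dz 10mm [ 0.0002  0.01   -0.0002] [ 0.0074 -0.0003 -0.0067] [-0.0067 -0.     -0.0074]
```

>>> drive_tool --steps '[[[-0.02,0,-0.022],[0,0,0],0],[[-0.04,0,-0.044],[0,0,0],0],[[-0.06,0,-0.067],[0,0,0],0],[[-0.08,0,-0.089],[0,0,0],0],[[-0.1,0,-0.111],[0,0,0],0],[[-0.1,0,-0.111],[0,0,0],0]]'

```text
time_s: 15.25
ee_pos: [541.7, 179.7, 193.1]
orientation: [1.822, 1.774, -0.698]
force: [-0.0, 0.1, -1.8]
grip_width: 19.8
grip_force: 30.0
```

```bash
python3 f.py 0 0 160
```

```text
keeper o [541.4772 180.8972 246.9234] x [ 0.0045  0.0029 -1.    ] z [-0.027  -0.9996 -0.003 ] F [-0.045   0.0856 -1.8107] T [ 0.4791  0.0078 -0.0083] w 19.833731944007848 t 15.25
target [577.8483 -29.4448 158.6594] shift [-0.1318  0.0418  0.1647] turn [ 0.0005  1.5678 -0.0046] | 3.4 8.4 rows
tool for world dx,dy,dz 10mm [ 0.0002  0.01   -0.0002] [ 0.0074 -0.0003 -0.0067] [-0.0067  0.     -0.0074]
```

>>> drive_tool --steps '[[[0,0,0],[0,0.18,0],0],[[0,0,0],[0,0.36,0],0],[[0,0,0],[0,0.54,0],0],[[0,0,0],[0,0.72,0],0],[[-0.01,0.005,0.01],[0,0.9,0],0],[[-0.03,0.01,0.02],[0,1.08,0],0],[[-0.05,0.02,0.03],[0,1.26,0],0],[[-0.07,0.03,0.04],[0,1.44,0],0]]'

```text
time_s: 16.25
ee_pos: [568.4, 98.2, 208.2]
orientation: [-1.839, -1.783, -0.677]
force: [0.1, 0.6, -2.2]
grip_width: 19.7
grip_force: 30.0
```

```bash
python3 f.py 0 0 160
```

```text
keeper o [566.6718  45.0409 216.2643] x [ 0.0325  0.9915 -0.1258] z [-0.0078 -0.1256 -0.9921] F [ 0.1356  0.6132 -2.2161] T [-0.5355  0.0886  0.0525] w 19.712594960456105 t 16.25
target [577.8483 -29.4448 158.6594] shift [-0.1288  0.0134 -0.0455] turn [ 0.0014  0.1261 -0.0074] | 2.2 0.7 rows
tool for world dx,dy,dz 10mm [0.0002 0.01   0.0002] [ 0.0076 -0.0003  0.0065] [ 0.0065 -0.     -0.0076]
```

>>> drive_tool --steps '[[[-0.03,0.004,-0.012],[0,0.126,-0.007],0],[[-0.06,0.007,-0.022],[0,0.126,-0.007],0],[[-0.095,0.01,-0.034],[0,0.126,-0.007],0],[[-0.129,0.013,-0.045],[0,0.126,-0.007],0],[[-0.129,0.013,-0.045],[0,0.126,-0.007],0],[[-0.129,0.013,-0.045],[0,0.126,-0.007],0]]'

```text
time_s: 17.0
ee_pos: [577.4, -27.5, 158.5]
orientation: [-1.751, -1.711, -0.773]
force: [-0.8, -0.7, -1.6]
grip_width: 19.7
grip_force: 30.0
```

```bash
python3 f.py 0 0 135
```

```text
keeper o [575.9359 -81.2638 160.0342] x [ 0.0266  0.9996 -0.0035] z [-0.0016 -0.0035 -1.    ] F [-0.8466 -0.6558 -1.6339] T [-0.5997  0.0562 -0.0234] w 19.73297966131544 t 17.0
target [577.8483 -29.4448 133.6594] shift [-0.0197  0.0006  0.0153] turn [-0.0013  0.0035 -0.0009] | 0.4 0.0 rows
tool for world dx,dy,dz 10mm [0.0002 0.01   0.0002] [ 0.0067 -0.0002  0.0074] [ 0.0074 -0.     -0.0067]
```

Going just above the pin, then one look to check the alignment.

>>> drive_tool --steps '[[[-0.01,0.0006,0.007],[-0.001,0.0035,-0.001],0],[[-0.0197,0.0006,0.0153],[-0.001,0.0035,-0.001],0],[[-0.0197,0.0006,0.0153],[-0.001,0.0035,-0.001],0],[[-0.0197,0.0006,0.0153],[-0.001,0.0035,-0.001],0]]'

```text
time_s: 17.5
ee_pos: [578.5, -29.8, 134.5]
orientation: [-1.748, -1.712, -0.778]
force: [0.1, 0.2, -0.9]
grip_width: 20.1
grip_force: 30.0
```

```bash
python3 f.py 0 0 125
python3 - <<'E'
from h import *
s=arm.snapshot("side");t=arm.snapshot("top")
for z in(112,135):print(z,proj("side",[576.4,-83.2,z]),proj("top",[576.4,-83.2,z]))
g=[576.4,-60,125];us=proj("side",g);ut=proj("top",g);print(us.astype(int),ut.astype(int))
c=lambda i,u:cv2.resize(i[int(u[1])-38:int(u[1])+37,int(u[0])-25:int(u[0])+25],(400,600),interpolation=cv2.INTER_CUBIC)
cv2.imwrite("pics/c6.png",np.hstack([c(s,us),c(t,ut)]))
E
```

```text
keeper o [577.1367 -83.5293 135.8771] x [ 0.0261  0.9997 -0.0009] z [ 0.0021 -0.001  -1.    ] F [ 0.0679  0.1865 -0.9014] T [-0.5933  0.1059 -0.0098] w 20.08386603956591 t 17.5
target [577.8483 -29.4448 123.6594] shift [-0.0078 -0.0007  0.0075] turn [0.0007 0.0009 0.0023] | 0.2 0.0 rows
tool for world dx,dy,dz 10mm [0.0001 0.01   0.0002] [ 0.0067 -0.0002  0.0074] [ 0.0074  0.     -0.0067]
112 [281.9722 210.6963] [273.2267 183.8692]
135 [282.3249 205.8093] [273.6942 182.8961]
[277 202] [265 183]
```

View pics/c6.png

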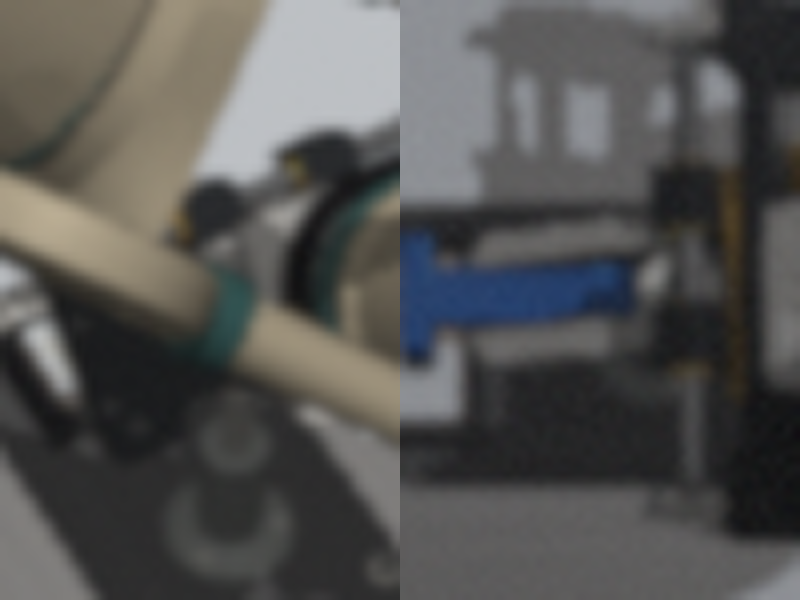

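The view is blocked: the gripper hides the hub, though the bar lies correctly along the fixture toward the nest at top (520,290). I'll lower by force feel.

>>> drive_tool --steps '[[[-0.004,-0.0007,0.0037],[0,0.001,0.002],0],[[-0.0078,-0.0007,0.0075],[0,0.001,0.002],0],[[-0.0078,-0.0007,0.0075],[0,0.001,0.002],0],[[-0.0078,-0.0007,0.0075],[0,0.001,0.002],0]]'

```text
time_s: 18.1
ee_pos: [577.9, -29.8, 123.6]
orientation: [-1.75, -1.709, -0.778]
force: [0.0, -0.3, -1.5]
grip_width: 19.9
grip_force: 30.0
```

```bash
python3 f.py 0 0 121
```

```text
keeper o [576.3693 -83.5176 124.9455] x [ 0.0278  0.9996 -0.    ] z [ 0.0007 -0.     -1.    ] F [ 0.0265 -0.2616 -1.4988] T [-0.613   0.0709  0.005 ] w 19.909228906397722 t 18.1
target [577.8483 -29.4448 119.6594] shift [-0.0027 -0.      0.0029] turn [ 0.001  0.    -0.   ] | 0.1 0.0 rows
tool for world dx,dy,dz 10mm [0.0002 0.01   0.0002] [ 0.0067 -0.0002  0.0074] [ 0.0074  0.     -0.0067]
```

>>> drive_tool --steps '[[[-0.0013,0,0.0015],[0,0,0],0],[[-0.0027,0,0.0029],[0,0,0],0],[[-0.0027,0,0.0029],[0,0,0],0],[[-0.0027,0,0.0029],[0,0,0],0]]'

```text
time_s: 18.6
ee_pos: [577.8, -29.4, 119.7]
orientation: [-1.75, -1.71, -0.778]
force: [-0.1, -0.1, -1.6]
grip_width: 19.9
grip_force: 30.0
```

```bash
python3 f.py 0 0 117
```

```text
keeper o [576.3653 -83.1926 121.0272] x [ 0.0277  0.9996 -0.0002] z [ 0.0007 -0.0003 -1.    ] F [-0.1018 -0.0949 -1.5953] T [-0.6036  0.0919  0.0083] w 19.8534163059537 t 18.6
target [577.8483 -29.4448 115.6594] shift [-0.003  -0.      0.0027] turn [0.001  0.0002 0.0001] | 0.1 0.0 rows
tool for world dx,dy,dz 10mm [0.0002 0.01   0.0002] [ 0.0067 -0.0002  0.0074] [ 0.0074  0.     -0.0067]
```

No contact force with the hub's underside at 108 mm, so the bore is over the nose. Continuing.

>>> drive_tool --steps '[[[-0.003,0,0.0027],[0,0,0],0],[[-0.006,0,0.0054],[0,0,0],0],[[-0.009,0,0.008],[0,0,0],0],[[-0.012,0,0.0107],[0,0,0],0],[[-0.012,0,0.0107],[0,0,0],0]]'

```text
time_s: 19.23
ee_pos: [576.3, -28.2, 103.0]
orientation: [-1.747, -1.707, -0.776]
force: [-3.5, 5.2, -2.0]
grip_width: 19.6
grip_force: 30.0
```

```bash
python3 f.py 0 0 90
```

```text
keeper o [574.9502 -81.957  104.1953] x [0.0262 0.9997 0.0023] z [-0.0027  0.0024 -1.    ] F [-3.5277  5.173  -2.0335] T [-0.0619  0.4713  0.2758] w 19.558055103599283 t 19.225
target [577.8483 -29.4448  88.6594] shift [-0.0115  0.0016  0.0087] turn [-0.0025 -0.0023 -0.0015] | 0.2 0.0 rows
tool for world dx,dy,dz 10mm [0.0002 0.01   0.0001] [ 0.0067 -0.0002  0.0074] [ 0.0074 -0.     -0.0067]
```

```bash
python3 f.py -1.6 1.4 92
```

```text
keeper o [574.9502 -81.957  104.1953] x [0.0262 0.9997 0.0023] z [-0.0027  0.0024 -1.    ] F [-3.5277  5.173  -2.0335] T [-0.0619  0.4713  0.2758] w 19.558055103599283 t 19.225
target [576.2483 -28.0448  90.6594] shift [-0.0091 -0.0001  0.0083] turn [-0.0025 -0.0023 -0.0015] | 0.2 0.0 rows
tool for world dx,dy,dz 10mm [0.0002 0.01   0.0001] [ 0.0067 -0.0002  0.0074] [ 0.0074 -0.     -0.0067]
```

>>> drive_tool --steps '[[[0.0009,-0.0015,0.001],[0,0,0],0],[[0.0009,-0.0015,0.001],[0,0,0],0],[[-0.0036,-0.0015,0.005],[0,0,0],0],[[-0.008,-0.0015,0.009],[0,0,0],0],[[-0.008,-0.0015,0.009],[0,0,0],0]]'

```text
time_s: 19.85
ee_pos: [576.3, -28.2, 90.8]
orientation: [-1.75, -1.709, -0.777]
force: [-2.4, 2.6, -2.3]
grip_width: 20.0
grip_force: 30.0
```

```bash
python3 f.py -1.6 1.4 84
```

```text
keeper o [574.767  -81.9112  92.1869] x [ 0.028   0.9996 -0.0001] z [-0.0002 -0.0001 -1.    ] F [-2.4009  2.6003 -2.2788] T [-0.3358  0.2483  0.1375] w 20.048991853571287 t 19.85
target [576.2483 -28.0448  82.6594] shift [-0.006  -0.      0.0056] turn [ 0.0006  0.0001 -0.0008] | 0.1 0.0 rows
tool for world dx,dy,dz 10mm [0.0002 0.01   0.0002] [ 0.0067 -0.0002  0.0074] [ 0.0074 -0.     -0.0067]
```

>>> drive_tool --steps '[[[0.0003,-0.0006,0.0004],[0,0,0],0],[[-0.0026,-0.0006,0.003],[0,0,0],0],[[-0.0053,-0.0006,0.0054],[0,0,0],0],[[-0.0065,-0.0006,0.0065],[0,0,0],0],[[-0.0065,-0.0006,0.0065],[0,0,0],0]]'

```text
time_s: 20.48
ee_pos: [576.2, -28.1, 82.2]
orientation: [-1.751, -1.71, -0.778]
force: [-0.3, 0.3, -2.7]
grip_width: 19.8
grip_force: 30.0
```

```bash
python3 f.py -1.6 1.4 83
```

```text
keeper o [574.6683 -81.8274  83.5684] x [ 0.0282  0.9996 -0.001 ] z [ 0.0012 -0.001  -1.    ] F [-0.2886  0.3092 -2.6888] T [-0.5593  0.0968 -0.0218] w 19.75040855482053 t 20.475
target [576.2483 -28.0448  81.6594] shift [-0.0004  0.0001  0.0004] turn [0.0017 0.001  0.0001] | 0.0 0.0 rows
tool for world dx,dy,dz 10mm [0.0002 0.01   0.0002] [ 0.0067 -0.0002  0.0074] [ 0.0074  0.     -0.0067]
```

>>> drive_tool --steps '[[[-0.0007,0,0.0007],[0,0,0],0],[[-0.0015,0,0.0013],[0,0,0],0],[[-0.0015,0,0.0013],[0,0,0],0]]'

```text
time_s: 20.85
ee_pos: [575.9, -27.9, 80.4]
orientation: [-1.75, -1.71, -0.778]
force: [0.4, -0.4, -1.4]
grip_width: 19.7
grip_force: 30.0
```

```bash
python3 f.py -1.6 1.4 83
```

```text
keeper o [574.3982 -81.6382  81.7495] x [ 0.0279  0.9996 -0.0005] z [ 0.0008 -0.0005 -1.    ] F [ 0.4178 -0.3715 -1.419 ] T [-0.6228  0.077  -0.0277] w 19.656648463204622 t 20.85
target [576.2483 -28.0448  81.6594] shift [ 0.0008  0.0004 -0.001 ] turn [0.0012 0.0005 0.0001] | 0.0 0.0 rows
tool for world dx,dy,dz 10mm [0.0002 0.01   0.0002] [ 0.0067 -0.0002  0.0074] [ 0.0074  0.     -0.0067]
```

>>> drive_tool --steps '[[[-0.0007,0,0.0007],[0,0,0],0],[[-0.0015,0,0.0013],[0,0,0],0],[[-0.0015,0,0.0013],[0,0,0],0]]'

```text
time_s: 21.22
ee_pos: [575.8, -27.8, 78.4]
orientation: [-1.75, -1.709, -0.778]
force: [0.4, 0.3, -1.2]
grip_width: 19.6
grip_force: 30.0
```

```bash
python3 f.py -1.6 1.4 83
```

```text
keeper o [574.2897 -81.5275  79.7329] x [ 0.0277  0.9996 -0.0002] z [ 0.0006 -0.0002 -1.    ] F [ 0.4409  0.3019 -1.1622] T [-0.6104  0.089  -0.0154] w 19.64117211024578 t 21.225
target [576.2483 -28.0448  81.6594] shift [ 0.0023  0.0005 -0.0024] turn [ 0.0009  0.0002 -0.    ] | 0.1 0.0 rows
tool for world dx,dy,dz 10mm [0.0002 0.01   0.0002] [ 0.0067 -0.0002  0.0074] [ 0.0074  0.     -0.0067]
```

>>> drive_tool --steps '[[[-0.0007,0,0.0007],[0,0,0],0],[[-0.0015,0,0.0013],[0,0,0],0],[[-0.0015,0,0.0013],[0,0,0],0]]'

```text
time_s: 21.6
ee_pos: [575.9, -27.7, 77.7]
orientation: [-1.749, -1.709, -0.78]
force: [-0.6, -1.8, 5.2]
grip_width: 19.7
grip_force: 30.0
```

```bash
python3 f.py -1.6 1.4 83
```

```text
keeper o [574.4471 -81.4844  78.9667] x [0.0276 0.9996 0.0011] z [ 0.0015  0.001  -1.    ] F [-0.6332 -1.7732  5.1581] T [-0.19    0.2144  0.1117] w 19.71220669292729 t 21.6
target [576.2483 -28.0448  81.6594] shift [ 0.0027  0.0003 -0.0029] turn [ 0.0014 -0.0011  0.0008] | 0.1 0.0 rows
tool for world dx,dy,dz 10mm [0.0001 0.01   0.0002] [ 0.0067 -0.0002  0.0074] [ 0.0074  0.     -0.0067]
```

Seat contact: the vertical force went to +5 N. Releasing and rising straight up.

>>> drive_tool --steps '[[[0,0,0],[0,0,0],0.3],[[0,0,0],[0,0,0],0.5],[[0,0,0],[0,0,0],1],[[0,0,0],[0,0,0],1],[[0,0,0],[0,0,0],1],[[0.03,0,-0.027],[0,0,0],1],[[0.07,0,-0.063],[0,0,0],1],[[0.11,0,-0.099],[0,0,0],1]]'

```text
time_s: 22.6
ee_pos: [575.5, -27.4, 225.8]
orientation: [-1.75, -1.709, -0.777]
force: [0.5, 0.3, -0.2]
grip_width: 92.8
grip_force: 0.0
```

```bash
python3 d.py; python3 e.py 510 -337 200 88.45 0; python3 e.py 510 -337 200 0 0
```

```text
t 22.6 p [575.5222 -27.3871 225.8427] q [-0.599   0.4613  1.5233  0.6762  1.6713 -0.6887] F [ 0.4531  0.3289 -0.1518] w 92.83296323194499 0.0
x [0.0159 0.67   0.7422] z [ 0.0175  0.742  -0.6702]
up100 in tool [ 0.0742 -0.     -0.067 ] torque [-0.3546  0.1011  0.0237] gp [575.4872 -28.8711 227.1831]
t 22.6 p [575.5222 -27.3871 225.8427] q [-0.599   0.4613  1.5233  0.6762  1.6713 -0.6887] F [ 0.4531  0.3289 -0.1518] w 92.83296323194499 0.0
x [0.0159 0.67   0.7422] z [ 0.0175  0.742  -0.6702]
target [ 510. -337.  198.] shift [-0.2291 -0.0582 -0.2122] turn [-0.0015 -0.8363  0.0032] | 5.1 4.5 rows
t 22.6 p [575.5222 -27.3871 225.8427] q [-0.599   0.4613  1.5233  0.6762  1.6713 -0.6887] F [ 0.4531  0.3289 -0.1518] w 92.83296323194499 0.0
x [0.0159 0.67   0.7422] z [ 0.0175  0.742  -0.6702]
target [ 510. -337.  198.] shift [-0.2291 -0.0582 -0.2122] turn [-0.6437 -0.659   1.4483] | 5.1 9.2 rows
```

>>> drive_tool --steps '[[[-0.029,-0.007,-0.027],[-0.07,-0.073,0.16],0.5],[[-0.057,-0.015,-0.053],[-0.14,-0.146,0.32],0.5],[[-0.086,-0.022,-0.08],[-0.21,-0.22,0.48],0.5],[[-0.115,-0.029,-0.106],[-0.28,-0.293,0.64],0.5],[[-0.143,-0.036,-0.133],[-0.35,-0.366,0.8],0.5],[[-0.172,-0.044,-0.159],[-0.42,-0.44,0.96],0.5],[[-0.2,-0.051,-0.186],[-0.49,-0.51,1.12],0.5],[[-0.229,-0.058,-0.212],[-0.56,-0.585,1.287],0.5]]'

```text
time_s: 23.6
ee_pos: [509.7, -337.9, 197.2]
orientation: [-3.043, -0.272, -0.114]
force: [-0.5, -0.5, -0.3]
grip_width: 46.7
grip_force: 0.0
```

```bash
python3 e.py 509.5 -336.5 150 0 0;  python3 - <<'E'
from h import *
s=arm.snapshot("side");t=arm.snapshot("top")
PINR=[574.5,-81.6]
n=PINR+90*D(NA)[:2];print(proj("top",[*n,34]))
c=lambda i,u:cv2.resize(i[int(u[1])-38:int(u[1])+37,int(u[0])-25:int(u[0])+25],(400,600),interpolation=cv2.INTER_CUBIC)
g=[578,-37,60];us=proj("side",g);ut=proj("top",g);print(us.astype(int),ut.astype(int))
cv2.imwrite("pics/c7.png",np.hstack([c(s,us),c(t,ut)]))
E
```

```text
t 23.6 p [ 509.71   -337.8892  197.1822] q [-0.7679  0.3454  1.4714  0.1146  1.3411  0.5979] F [-0.4713 -0.4629 -0.2581] w 46.67511424607976 0.0
x [0.9815 0.1734 0.0816] z [ 0.0667  0.0904 -0.9937]
target [ 509.5 -336.5  148. ] shift [-0.004   0.0024  0.049 ] turn [-0.0844 -0.0747  0.1778] | 0.8 1.1 rows
[241.1915 187.5734]
[273 209] [256 185]
```

View pics/c7.png

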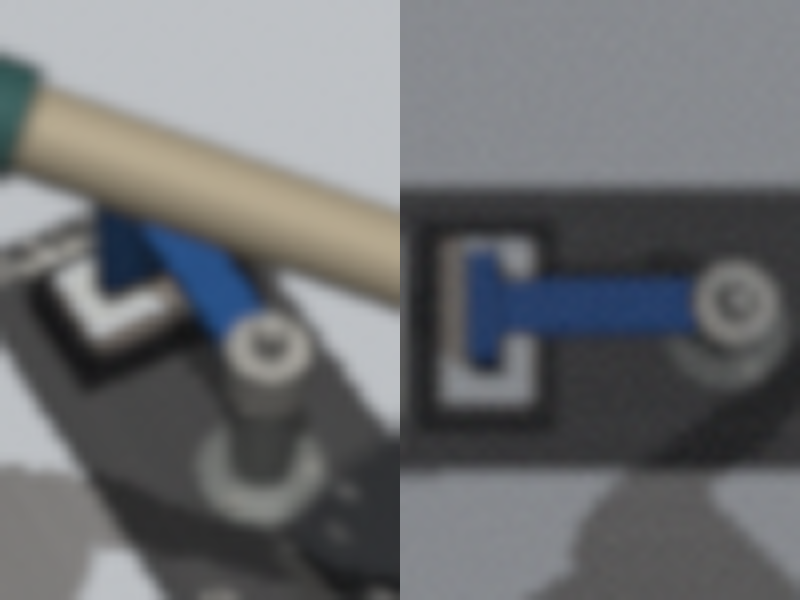

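The keeper is seated on the pin, hub at top (735,303), with its foot at (485,308) over the connector at (490,322); the parallax accounts for most of that offset. Now the cap.

>>> drive_tool --steps '[[[-0.004,0.002,0.045],[-0.084,-0.075,0.178],0.5],[[-0.004,0.002,0.045],[-0.084,-0.075,0.178],0.5],[[-0.004,0.002,0.045],[-0.084,-0.075,0.178],0.5],[[-0.004,0.002,0.045],[-0.084,-0.075,0.178],0.5]]'

```text
time_s: 24.2
ee_pos: [510.6, -336.1, 153.1]
orientation: [-3.14, -0.011, -0.006]
force: [-0.0, 0.2, 0.4]
grip_width: 46.8
grip_force: 0.0
```

```bash
python3 e.py 509.5 -336.5 65 0 0;python3 e.py 509.5 -336.5 24 0 0
```

```text
t 24.2 p [ 510.5796 -336.1467  153.1202] q [-0.6984  0.3728  1.5365  0.0042  1.2305  0.8642] F [-0.0169  0.2107  0.4369] w 46.772848426525606 0.0
x [1.     0.0068 0.004 ] z [ 0.004   0.0018 -1.    ]
target [ 509.5 -336.5   63. ] shift [-0.0014  0.0005  0.0901] turn [-0.0018 -0.004   0.0068] | 1.4 0.0 rows
t 24.2 p [ 510.5796 -336.1467  153.1202] q [-0.6984  0.3728  1.5365  0.0042  1.2305  0.8642] F [-0.0169  0.2107  0.4369] w 46.772848426525606 0.0
x [1.     0.0068 0.004 ] z [ 0.004   0.0018 -1.    ]
target [ 509.5 -336.5   22. ] shift [-0.0016  0.0006  0.1311] turn [-0.0018 -0.004   0.0068] | 2.1 0.0 rows
```

>>> drive_tool --steps '[[[-0.0015,0.0005,0.05],[-0.002,-0.004,0.007],0.5],[[-0.0015,0.0005,0.1],[-0.002,-0.004,0.007],0.5],[[-0.0015,0.0006,0.128],[-0.002,-0.004,0.007],0.5],[[-0.0015,0.0006,0.128],[-0.002,-0.004,0.007],0.5],[[-0.0015,0.0006,0.128],[-0.002,-0.004,0.007],0.1],[[-0.0015,0.0006,0.128],[-0.002,-0.004,0.007],0.1],[[-0.0015,0.0006,0.128],[-0.002,-0.004,0.007],0.1],[[-0.0015,0.0006,0.128],[-0.002,-0.004,0.007],0.1]]'

```text
time_s: 25.2
ee_pos: [509.1, -336.2, 24.5]
orientation: [3.141, -0.002, -0.002]
force: [-2.1, -0.9, 4.8]
grip_width: 25.4
grip_force: 30.0
```

```bash
python3 d.py; python3 e.py 509.5 -336.5 24 88.45 0
```

```text
t 25.2 p [ 509.1079 -336.2468   24.5308] q [-0.6968  0.4937  1.6958 -0.0017  0.9526  0.8761] F [-2.0765 -0.8811  4.8482] w 25.378060405345504 30.001395237632096
x [ 1.     -0.0012 -0.0013] z [-0.0013 -0.0007 -1.    ]
up100 in tool [-0.0001  0.0001 -0.1   ] torque [-0.0822  0.2725  0.033 ] gp [ 509.1105 -336.2454   26.5308]
t 25.2 p [ 509.1079 -336.2468   24.5308] q [-0.6968  0.4937  1.6958 -0.0017  0.9526  0.8761] F [-2.0765 -0.8811  4.8482] w 25.378060405345504 30.001395237632096
x [ 1.     -0.0012 -0.0013] z [-0.0013 -0.0007 -1.    ]
target [ 509.5 -336.5   22. ] shift [0.0004 0.0003 0.0025] turn [-0.0004  0.0016 -1.5449] | 0.0 8.3 rows
```

>>> drive_tool --steps '[[[0,0,0],[0,0,0],0.5],[[0,0,0],[0,0,0],0.5],[[0,0,0],[0,0,0],0.5]]'

```text
time_s: 25.58
ee_pos: [508.4, -335.4, 23.1]
orientation: [-3.14, 0.002, 0.005]
force: [1.0, -0.6, -0.2]
grip_width: 46.7
grip_force: 0.0
```

>>> drive_tool --steps '[[[0,0,0],[0,0,-0.18],0.5],[[0,0,0],[0,0,-0.36],0.5],[[0,0,0],[0,0,-0.54],0.5],[[0,0,0],[0,0,-0.72],0.5],[[0,0,0],[0,0,-0.9],0.5],[[0,0,0],[0,0,-1.08],0.5],[[0,0,0],[0,0,-1.26],0.5],[[0,0,0],[0,0,-1.44],0.5]]'

```text
time_s: 26.58
ee_pos: [508.5, -335.5, 23.2]
orientation: [-2.355, -2.075, 0.002]
force: [0.7, 0.1, 0.8]
grip_width: 47.1
grip_force: 0.0
```

```bash
python3 d.py; python3 e.py 509.1 -336.3 24 88.45 0
```

```text
t 26.575 p [ 508.5328 -335.4935   23.1702] q [-0.6967  0.4953  1.6971 -0.0013  0.9522 -0.5697] F [0.6536 0.1241 0.8206] w 47.12364265377972 0.0
x [0.1259 0.992  0.0008] z [-0.003   0.0012 -1.    ]
up100 in tool [ 0.0001 -0.0003 -0.1   ] torque [-0.0542  0.0635 -0.0143] gp [ 508.5388 -335.4958   25.1702]
t 26.575 p [ 508.5328 -335.4935   23.1702] q [-0.6967  0.4953  1.6971 -0.0013  0.9522 -0.5697] F [0.6536 0.1241 0.8206] w 47.12364265377972 0.0
x [0.1259 0.992  0.0008] z [-0.003   0.0012 -1.    ]
target [ 509.1 -336.3   22. ] shift [-0.0007  0.0007  0.0012] turn [-0.0031 -0.0009 -0.0992] | 0.0 0.5 rows
```

>>> drive_tool --steps '[[[-0.0007,0,0.0015],[0,0,-0.1],0.5],[[-0.0007,0,0.0015],[0,0,-0.1],0.5],[[-0.0007,0,0.0015],[0,0,-0.1],0.1],[[-0.0007,0,0.0015],[0,0,-0.1],0.1],[[-0.0007,0,0.0015],[0,0,-0.1],0.1],[[-0.0007,0,0.0015],[0,0,-0.1],0.1],[[-0.0007,0,0.0015],[0,0,-0.1],0.1]]'

```text
time_s: 27.45
ee_pos: [508.5, -336.3, 22.0]
orientation: [-2.255, -2.184, 0.002]
force: [0.2, -0.1, -1.0]
grip_width: 25.7
grip_force: 30.0
```

```bash
python3 d.py
```

```text
t 27.45 p [ 508.5334 -336.3244   21.9613] q [-0.6977  0.497   1.6977 -0.0014  0.9494 -0.6646] F [ 0.2375 -0.0585 -1.0093] w 25.69364289639716 29.999354733154178
x [0.0323 0.9995 0.0007] z [-0.0026  0.0008 -1.    ]
up100 in tool [ 0.0001 -0.0003 -0.1   ] torque [-0.0882  0.0338 -0.0034] gp [ 508.5387 -336.326    23.9613]
```

>>> drive_tool --steps '[[[0,0,-0.03],[0,0,0],0.1],[[0,0,-0.08],[0,0,0],0.1],[[0,0,-0.14],[0,0,0],0.1],[[0,0,-0.14],[0,0,0],0.1]]'

```text
time_s: 27.95
ee_pos: [511.6, -338.6, 167.5]
orientation: [2.251, 2.179, -0.0]
force: [-0.1, -0.4, -0.8]
grip_width: 25.5
grip_force: 30.0
```

```bash
python3 e.py 574.6 -81.7 162 88.45 0
```

```text
t 27.95 p [ 511.6113 -338.6297  167.5046] q [-0.6974  0.3623  1.5154 -0.0012  1.2551 -0.6648] F [-0.1368 -0.3501 -0.8292] w 25.48756367608969 29.999223151244223
x [ 0.0322  0.9995 -0.0063] z [ 0.006  -0.0065 -1.    ]
target [574.6 -81.7 160. ] shift [0.2589 0.0546 0.0062] turn [ 0.0062  0.0063 -0.0052] | 4.2 0.1 rows
```

>>> drive_tool --steps '[[[0.05,0.011,0.001],[0,0,0],0.1],[[0.1,0.022,0.002],[0,0,0],0.1],[[0.15,0.033,0.003],[0,0,0],0.1],[[0.2,0.044,0.005],[0,0,0],0.1],[[0.24,0.051,0.006],[0.006,0.006,-0.005],0.1],[[0.259,0.0545,0.006],[0.006,0.006,-0.005],0.1],[[0.259,0.0545,0.006],[0.006,0.006,-0.005],0.1],[[0.259,0.0545,0.006],[0.006,0.006,-0.005],0.1]]'

```text
time_s: 28.95
ee_pos: [571.4, -80.6, 155.7]
orientation: [-2.245, -2.183, 0.004]
force: [0.9, 0.7, -0.3]
grip_width: 25.6
grip_force: 30.0
```

```bash
python3 e.py 574.6 -81.7 136 88.45 0
```

```text
t 28.95 p [571.4242 -80.6117 155.6851] q [-0.2629  0.3285  1.5994  0.0037  1.2239 -0.2363] F [ 0.8987  0.6781 -0.3357] w 25.63892394002365 29.999211570248008
x [0.0279 0.9996 0.0057] z [-0.0091  0.006  -0.9999]
target [574.6 -81.7 134. ] shift [-0.0011  0.0034  0.0216] turn [-0.0092 -0.0058 -0.0009] | 0.4 0.1 rows
```

>>> drive_tool --steps '[[[0,0,0.008],[0,0,0],0.1],[[0,0,0.016],[0,0,0],0.1],[[0,0,0.016],[0,0,0],0.1],[[0,0,0.016],[0,0,0],0.1],[[0,0,0.016],[0,0,0],0.1]]'

```text
time_s: 29.58
ee_pos: [571.7, -79.3, 140.2]
orientation: [-2.244, -2.184, 0.002]
force: [-0.8, 0.5, -0.0]
grip_width: 25.6
grip_force: 30.0
```

```bash
python3 e.py 574.6 -81.7 136 88.45 0
```

```text
t 29.575 p [571.7296 -79.3199 140.214 ] q [-0.2613  0.3406  1.6225  0.0048  1.188  -0.2359] F [-0.8386  0.5334 -0.0389] w 25.63009851535173 29.999313361477107
x [0.0273 0.9996 0.0065] z [-0.008   0.0068 -0.9999]
target [574.6 -81.7 134. ] shift [-0.0023  0.003   0.0062] turn [-0.0082 -0.0065 -0.0002] | 0.1 0.1 rows
```

>>> drive_tool --steps '[[[-0.0023,0.003,0.003],[-0.008,-0.0065,0],0.1],[[-0.0023,0.003,0.003],[-0.008,-0.0065,0],0.1],[[-0.0023,0.003,0.003],[-0.008,-0.0065,0],0.1],[[-0.0023,0.003,0.003],[-0.008,-0.0065,0],0.1]]'

```text
time_s: 30.08
ee_pos: [574.5, -81.5, 137.0]
orientation: [-2.251, -2.191, 0.0]
force: [-0.2, -0.7, -0.8]
grip_width: 25.6
grip_force: 30.0
```

```bash
python3 e.py 574.6 -81.7 130 88.45 0
```

```text
t 30.075 p [574.5071 -81.5496 137.0346] q [-0.2609  0.3431  1.6271  0.      1.1719 -0.2338] F [-0.2359 -0.6859 -0.7687] w 25.63139123200031 29.999300348572433
x [0.0271 0.9996 0.0002] z [-0.0005  0.0002 -1.    ]
target [574.6 -81.7 128. ] shift [-0.0001  0.0001  0.009 ] turn [-0.0005 -0.0002 -0.0001] | 0.1 0.0 rows
```

>>> drive_tool --steps '[[[0,0,0.004],[0,0,0],0.1],[[0,0,0.008],[0,0,0],0.1],[[0,0,0.01],[0,0,0],0.1],[[0,0,0.01],[0,0,0],0.1]]'

```text
time_s: 30.58
ee_pos: [574.3, -81.6, 126.6]
orientation: [-2.251, -2.19, 0.001]
force: [-0.0, -0.6, 0.2]
grip_width: 25.5
grip_force: 30.0
```

```bash
python3 d.py
```

```text
t 30.575 p [574.3141 -81.5683 126.6428] q [-0.261   0.3521  1.6416  0.      1.1492 -0.2338] F [-0.0171 -0.6257  0.1861] w 25.48319764314433 29.999200876336545
x [0.0272 0.9996 0.0003] z [-0.0012  0.0003 -1.    ]
up100 in tool [ 0.     -0.0001 -0.1   ] torque [ 0.0034  0.1224 -0.0093] gp [574.3165 -81.569  128.6428]
```

The cap's mouth is over the nose with no side load. Pressing while gripped.

>>> drive_tool --steps '[[[0,0,0.002],[0,0,0],0.1],[[0,0,0.004],[0,0,0],0.1],[[0,0,0.006],[0,0,0],0.1],[[0,0,0.008],[0,0,0],0.1],[[0,0,0.008],[0,0,0],0.1]]'

```text
time_s: 31.2
ee_pos: [574.6, -81.6, 118.7]
orientation: [-2.251, -2.191, 0.0]
force: [1.4, -0.2, -1.1]
grip_width: 26.1
grip_force: 30.0
```

```bash
python3 d.py
```

```text
t 31.2 p [574.6007 -81.6267 118.7258] q [-0.261   0.3591  1.6525  0.      1.1305 -0.2338] F [ 1.3605 -0.1859 -1.1014] w 26.071388858956293 29.998560970416293
x [0.0272 0.9996 0.0001] z [-0.0004  0.0001 -1.    ]
up100 in tool [ 0.  -0.  -0.1] torque [-0.1064 -0.1144 -0.008 ] gp [574.6016 -81.627  120.7258]
```

>>> drive_tool --steps '[[[0,0,0],[0,0,0],0.5],[[0,0,0],[0,0,0],0.5],[[0,0,0],[0,0,0],0.5],[[0,0,-0.02],[0,0,0],0.5],[[0,0,-0.045],[0,0,0],0.5],[[0,0,-0.045],[0,0,0],0],[[0,0,-0.045],[0,0,0],0],[[0,0,-0.045],[0,0,0],0]]'

```text
time_s: 32.2
ee_pos: [573.7, -81.4, 162.8]
orientation: [-2.25, -2.189, 0.002]
force: [0.5, 0.4, -0.3]
grip_width: 20.1
grip_force: 0.0
```

```bash
python3 d.py
python3 - <<'E'
from h import *
s=arm.snapshot("side")
# brass pixels near the pin
h=cv2.cvtColor(s,cv2.COLOR_BGR2HSV)
m=(h[...,0]>12)&(h[...,0]<32)&(h[...,1]>110)&(h[...,2]>60)
u=proj("side",[576.7,-82.7,106]);print(u)
ys,xs=np.nonzero(m);k=(abs(xs-u[0])<20)&(abs(ys-u[1])<20);print(k.sum(),xs[k].mean() if k.any() else 0,ys[k].mean() if k.any() else 0)
print([proj("side",[576.7,-82.7,z]) for z in(96,116,125)])
E
```

```text
t 32.2 p [573.6941 -81.3993 162.7589] q [-0.261   0.3228  1.5893  0.      1.2324 -0.2338] F [ 0.4597  0.3834 -0.3304] w 20.12491514469221 0.0
x [0.0272 0.9996 0.0007] z [-0.0028  0.0008 -1.    ]
up100 in tool [ 0.0001 -0.0003 -0.1   ] torque [-0.05    0.0786  0.0047] gp [573.6997 -81.4009 164.7589]
[281.8782 211.7807]
68 281.54411764705884 211.23529411764707
[array([281.7291, 213.8444]), array([282.0291, 209.69  ]), array([282.1665, 207.7849])]
```

Image code finds the brass on the pin at side (281.5, 211.2). Pressing on its top with closed fingertips.

>>> drive_tool --steps '[[[0,0,0.005],[0,0,0],0],[[0,0,0.01],[0,0,0],0],[[0,0,0.015],[0,0,0],0],[[0,0,0.02],[0,0,0],0],[[0,0,0.023],[0,0,0],0],[[0,0,0.026],[0,0,0],0],[[0,0,0.029],[0,0,0],0],[[0,0,0.029],[0,0,0],0]]'

```text
time_s: 33.25
ee_pos: [574.4, -81.6, 134.8]
orientation: [-2.251, -2.19, 0.001]
force: [0.1, 0.0, -0.5]
grip_width: 0.5
grip_force: 0.0
```

```bash
python3 d.py
```

```text
t 33.25 p [574.3711 -81.5562 134.7841] q [-0.261   0.345   1.6303  0.      1.1672 -0.2338] F [ 0.0753  0.0008 -0.5172] w 0.47227690893713226 0.0
x [0.0272 0.9996 0.0002] z [-0.0009  0.0003 -1.    ]
up100 in tool [ 0.     -0.0001 -0.1   ] torque [-0.0733  0.0917 -0.0065] gp [574.3729 -81.5567 136.7841]
```

>>> drive_tool --steps '[[[0,0,0.001],[0,0,0],0],[[0,0,0.002],[0,0,0],0],[[0,0,0.003],[0,0,0],0],[[0,0,0.004],[0,0,0],0],[[0,0,0.005],[0,0,0],0],[[0,0,0.005],[0,0,0],0]]'

```text
time_s: 34.0
ee_pos: [575.1, -81.7, 133.2]
orientation: [2.25, 2.19, 0.002]
force: [-3.3, 1.6, 15.3]
grip_width: 0.6
grip_force: 7.7
```

```bash
python3 d.py
```

```text
t 34.0 p [575.096  -81.7315 133.1529] q [-0.2609  0.3457  1.6337 -0.0001  1.1597 -0.2338] F [-3.2769  1.5805 15.2964] w 0.6306980449704319 7.657317506382242
x [ 0.027   0.9996 -0.0006] z [ 0.0024 -0.0007 -1.    ]
up100 in tool [-0.0001  0.0002 -0.1   ] torque [0.0914 0.7643 0.0022] gp [575.0913 -81.7301 135.1529]
```

>>> drive_tool --steps '[[[0,0,0.0015],[0,0,0],0],[[0,0,0.003],[0,0,0],0],[[0,0,0.003],[0,0,0],0]]'

```text
time_s: 34.38
ee_pos: [575.4, -81.8, 133.0]
orientation: [2.248, 2.188, 0.004]
force: [-7.6, 1.8, 28.7]
grip_width: 0.2
grip_force: 14.5
```

>>> drive_tool --steps '[[[0,0,-0.005],[0,0,0],0],[[0,0,-0.04],[0,0,0],0],[[0,0,-0.09],[0,0,0],0],[[0,0,-0.12],[0,0,0],0],[[0,0,-0.12],[0,0,0],0],[[0,0,-0.12],[0,0,0],0]]'

```text
time_s: 35.12
ee_pos: [573.7, -81.4, 245.4]
orientation: [-2.249, -2.189, 0.003]
force: [0.3, -0.5, 0.7]
grip_width: 0.3
grip_force: 0.0
```

```bash
python3 d.py
python3 - <<'E'
from h import *
s=arm.snapshot("side");h=cv2.cvtColor(s,cv2.COLOR_BGR2HSV)
def cen(lo,hi,c,r):
    m=(h[...,0]>lo)&(h[...,0]<hi)&(h[...,1]>110)&(h[...,2]>40);ys,xs=np.nonzero(m);k=(abs(xs-c[0])<r)&(abs(ys-c[1])<r);return k.sum(),xs[k].mean(),ys[k].mean()
u=proj("side",[576.7,-82.7,106]);print("brass",cen(12,32,u,20),"blue",cen(100,125,u,40))
E
```

```text
t 35.125 p [573.729  -81.4142 245.3798] q [-0.261   0.2729  1.4524 -0.      1.4195 -0.2338] F [ 0.3472 -0.4672  0.6635] w 0.32226664973316826 0.0
x [0.0272 0.9996 0.0007] z [-0.0031  0.0008 -1.    ]
up100 in tool [ 0.0001 -0.0003 -0.1   ] torque [-0.0946  0.0748 -0.0075] gp [573.7352 -81.4158 247.3798]
brass (np.int64(73), np.float64(281.4931506849315), np.float64(211.64383561643837)) blue (np.int64(225), np.float64(268.75111111111113), np.float64(200.78666666666666))
```

Pressed with 29 N, the cap's top stopped rigidly at 116 mm, so it is home. The arm is clear, so I'm handing the job in.

```bash
python3 -c "
from bench import arm
print(arm.job_done())"
```

```text
the job is handed in; nothing more can be done
None
```

The job is handed in, result not reported back: the keeper is refitted foot down on its seat with the foot over the connector, the cap is pressed home against the hub (top at 116 mm under 29 N), and I did not touch the tape, loose connector or crimper.

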